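Lock the clevis pin with its R-clip

TASK

Push the yellow-headed pin of the clevis bracket fully home, then take the orange-headed R-clip out of the white rack and push its straight leg down through the cross hole at the pin's free end until the bow springs over the pin and the clip's shoulder rests on it, and let go. Press by feel, never harder than about 3 kg (30 N), and leave the dowels, jar and pliers where they are.

Things in the scene. Friction and masses are not known exactly. Their poses are not given: they have to be found in the camera images.
- bracket: Clevis bracket, fixed: dark base plate 12 mm high (local x -35 to 115, y -40 to 40 mm), two aluminium cheeks 36 mm wide in x (y -25 to -15 and 15 to 25 mm), round tops 89 mm high, a steel link between them towards +x, up to 82 mm high. Origin: underside of the plate, below the pin's axis, midway between the cheeks; z up, y along the pin. Pin axis level, 75 mm above the origin.
- pin (a joint): How far the pin is pushed along the bracket's +y: starts at 0 to 0.012 m; 0.030 = home, stopped, head and its rubber washer against the cheek; about 3 N of friction. Steel pin 18 mm in diameter. It can also roll about its axis by 14 degrees either way: its cross hole may start 11 degrees off upright, and an entering leg turns it straight.
- pin_head (a point): Centre of the outer (-y) face of the pin's yellow head (28 mm in diameter, 8 mm thick), on the pin's axis; moves with the pin. Push here towards the bracket's +y.
- pin_hole (a point): Point on the pin's axis amid its cross hole; moves and rolls with the pin; y along the pin, z along the hole. Hole 6 x 6 mm, right through (mouth 9 mm above this point), 11 mm from the pin's free end. With the pin home it lies 18 mm beyond the +y cheek (bracket y = 43 mm); before that it is in or close to the cheek.
- rack: White plastic block, fixed, 45 mm high (local x -25 to 35, y -80 to 80 mm). Origin: underside, z up. Three slots at y = -50, 0, 50 mm, leg holes at x = 0, 6.5 mm wide, floor 4 mm above the table; one holds the clip, the others black-headed dowels, in any order. The clip stands loosely, leaning up to 0.1 rad, bow towards the rack's +x; draw it straight up 50 mm to clear.
- clip: Steel R-clip, 50 g, orange moulded head x -8 to 16, y -6 to 6, z 0 to 28 mm (grip it across x or y), eye 10 mm higher. Origin: on the leg's axis at the head's underside; z up along the leg. A shoulder 10 mm in diameter round the leg, z 0 to -11 mm, rests on the pin when the clip is home, the pin's axis then 20 mm below the origin. Push in with its xz plane square to the pin, bow on either side.
- leg_tip (a point): Lower end of the clip's straight leg, 62 mm below the clip's origin. Leg 5 mm in diameter, its end a half ball.
- bow (a joint): How far the clip's bow (4 mm wire at the clip's +x) is sprung out, rad: 0 relaxed, about 0.12 passing the pin's widest place, 0 again once over. Bow: 12 mm from the leg's axis at z -12 to -22, 6.5 mm at z = -32, flared to 14 mm at z = -43 mm. Springing it over takes 5 to 15 N of push, while the clip's origin is 45 to 25 mm above the pin's axis.
- dowel_a: Bystander: dowel with a black knob 18 mm in diameter, 16 mm high, 5 mm stem, standing in the rack. Origin at the knob's underside.
- dowel_b: Bystander: the same as dowel_a.
- jar: Bystander: clear jar with a blue cap, 60 mm in diameter, 85 mm high. Origin under its centre.
- pliers: Bystander: black-handled pliers lying on the table, 170 mm long, 15 mm high.
Mind the look-alikes: they are no part of the job. What is meant by the bracket is not brown, and is the smaller of those in its own colour.

How it is judged:
On the way, in this order (a step that is already met when the one before it is completed fails the run):
1. the pin is pushed home (value of joint pin above 0.0275 m), for 0.2 s.
2. the clip's leg has entered the cross hole, the pin still home (value of joint pin above 0.0265 m and x of leg_tip in the frame of pin_hole between -0.005 and 0.005 m and y of leg_tip in the frame of pin_hole between -0.005 and 0.005 m and z of leg_tip in the frame of pin_hole below 0.004 m and z of clip in the frame of pin_hole above 0.03 m and angle between the z axis of clip and the z axis of pin_hole, either way round below 0.3 rad), for 0.05 s.
At the end, for the whole second after the job is handed in: Pin within 3.5 mm of home; leg through the cross hole (clip's origin within 6 mm of its axis, leg within 0.3 rad of it), shoulder on the pin (origin at most 22.5 mm from the pin's axis along the hole); bow sprung back below the pin (under 0.04 rad); clip released and at rest (value of joint pin above 0.0265 m and x of clip in the frame of pin_hole between -0.006 and 0.006 m and y of clip in the frame of pin_hole between -0.005 and 0.005 m and z of clip in the frame of pin_hole between 0.016 and 0.0225 m and angle between the z axis of clip and the z axis of pin_hole, either way round below 0.3 rad and value of joint bow below 0.04 rad and linear speed of clip below 0.02 m/s); the robot touches nothing.
It fails at once if the clip is pressed on the bracket or its pin with more than 30 N (contact force between clip and bracket above 30 N).
It fails at once if the gripper presses the bracket or its pin with more than 30 N (contact force between any of the fingers, the arm and bracket above 30 N).
It fails at once if a dowel, the jar or the pliers is moved more than 30 mm (distance of any of dowel_a, dowel_b, jar, pliers from where it was at the start of the episode above 0.03 m).
It also fails if it takes over 69 s, if anything falls off the work surface, if the arm or the gripper's body presses on something with over 40 N, if the wrist force passes 120 N, or if a joint passes its speed limit or range.

ROBOT

A 6-joint arm with a two-finger parallel gripper is mounted at the origin on the work surface. World frame = base frame: x ahead of the robot, y to its left, z up, the work surface at z = 0. Lengths are in m, angles in rad, forces in N, time in s.
With the tool pointing down it reaches from about 0.35 to 0.975 m from the base axis. Payload 7.1 kg.
Tool frame: the origin (TCP) lies midway between the tips of the shut fingers; the grasp point (between the pads) lies 19 mm behind it; z points along the fingers, y is the direction in which the jaws open and shut (so a half turn about z gives the same grasp; the last joint's range is limited). The gripper opens to 88 mm and grips with 3 to 60 N. Pads are 20 mm wide; open, the fingers measure 115 mm over their backs; the gripper's body (75 mm by 178 mm) begins 61 mm behind the grasp point.
Start: joints at [-1.128, 0.423, 1.63, -0, 1.089, -0.019], TCP at [0.278, -0.56, 0.223] pointing down, gripper open.
Joint ranges: [-3, 3], [-0.9, 2.11], [0.09, 2.58], [-1.31, 4.45], [0.11, 2.69], [-2.54, 2.54]. Speed limits (rad/s): [2.39, 2.39, 3.01, 3.14, 3.14, 3.14].

INTERFACE

Orientations are given as a rotation vector (axis times angle).
In Python, from rig import * gives the robot as it stands.
- The arm moves only by the tool send_rows, never from a script. Its arguments are lists of equal length, an entry for each row: "linear": the shift along the world's x, y, z in m, a list of three; "rotation": the turn, a rotation vector about the world's x, y, z in rad, a list of three; "jaw": the closure, from 0 (fully open) to 1 (shut). A call has 1 to 12 rows; each row is the pose to reach, as a shift and turn from the pose commanded when the call began; what a row does not reach only later rows make up. A row lasts 1/8 s, in which the tool goes at most 62.5 mm and 10.7 degrees, less where a joint would pass 70% of its speed; a pose out of reach is approached as far as the arm can. A call with a gripper value outside its range is refused whole. The fingers move at their own pace and stop on an object; "newtons" is the grip in N (left out, the last holds). Time passes only in rows, so rows that repeat a pose let the fingers close. It gives the time, the measured TCP pose, the force and the opening at its end, in the units of the state.
- get_state(): the state, without advancing time (a new reading comes with each control period).
- grab_frame(name): name is "side" or "top" or "wrist"; returns the picture (384x512x3 uint8, red, green, blue); there is no depth.
- get_calibration(name): a dict with "vfov" (degrees; the focal length in pixels is half the picture's height over the tangent of half this angle, whatever the lens; pixels are square), "cx", "cy" (the principal point, pixels), "k1" (the pictures are not rectified: a ray, as slopes to the right and down, at radius r is drawn at 1 + k1 r^2 times it, then the intrinsics apply), "R" (3x3) and "t" (3): a world point X has camera coordinates R X + t; the wrist camera has in their place "mount" (4x4, takes a point from camera to tool coordinates, whose origin is the TCP and whose axes are the flange's). Camera axes: x right, y down, z forward; pixel columns grow to the right and rows downward; lengths in m; the calibration is good to about 2 mm. A picture is of the moment at which its call begins: read the wrist's pose just before it. get_calibration takes no time and is no camera call.
- finish_job(): hands the job in, once; it reports no verdict.
The state is a dict: "t": time; "joints": joint angles; "dq": joint speeds; "effort": joint torques, N m; "tool_pos": TCP position; "orientation": TCP orientation; "contact_force": force on the tool from outside, world axes, zero at the start; "ft_torque": the same for the moment, N m; "finger_gap": opening from 0.0 (shut) to 1.0 (fully open).
Only numpy, scipy, OpenCV 4.12 (cv2) and the standard library are available. Lean on these libraries where they do the work, as an engineer would, in place of code of your own. Each camera call takes 0.05 s, during which the arm holds its last target.

## Working session

There is one attempt and no reset: what is moved stays moved. The work goes in short steps, Python scripts to look and compute and a tool call to move; the robot and the scene stay as the last step left them, time stands still between calls to the robot, and variables do not carry over. Pictures are saved under pics/ and viewed, and the job is handed in when it is done.

Besides the shell and the picture viewer there is one more tool, called after "Request:" as name(argument=value, ...), one argument or row to a line, values as JSON. send_rows: Moves the arm, as the interface text tells. Its arguments: {"type":"object","properties":{"linear":{"type":"array","items":{"type":"array","items":{"type":"number"}}},"rotation":{"type":"array","items":{"type":"array","items":{"type":"number"}}},"jaw":{"type":"array","items":{"type":"number"}},"newtons":{"type":"number"}},"required":["linear","rotation","jaw"]}

```bash
ls; mkdir -p pics; python3 - <<'E'
from rig import *
import cv2
print(get_state())
for n in("side","top","wrist"):
    f=grab_frame(n); cv2.imwrite(f"pics/{n}0.png",cv2.cvtColor(f,cv2.COLOR_RGB2BGR)); print(n,get_calibration(n))
E
```

```text
pics
{'t': 0.0, 'joints': array([-1.12797050e+00,  4.23825646e-01,  1.63068293e+00,  5.38934690e-06,
        1.08860096e+00, -1.89906492e-02]), 'dq': array([ 0.00080941, -0.00077255,  0.00144105,  0.0006611 , -0.00080293,
       -0.00087897]), 'effort': array([-1.63515651e-03, -5.44631445e+01, -2.73674798e+01,  6.41983096e-02,
        2.26288178e-02, -1.39497829e-04]), 'tool_pos': array([ 0.27827645, -0.55901229,  0.22191397]), 'orientation': array([-3.05676774e+00, -7.18646937e-01,  4.93604232e-04]), 'contact_force': array([-0.09477703, -0.5906465 ,  0.64094583]), 'ft_torque': array([-0.01164357,  0.03363127,  0.02762084]), 'finger_gap': 1.0033581256258153}
side {'vfov': 43.0347025055802, 'cx': 254.16637223636755, 'cy': 187.57788048551762, 'k1': -0.03264013186627359, 'R': array([[-0.9974898 , -0.07050281, -0.00659182],
       [-0.03855201,  0.61880083, -0.78460135],
       [ 0.05939562, -0.78237771, -0.61996554]]), 't': array([0.45818226, 0.09100599, 1.13326815])}
top {'vfov': 47.92523744909294, 'cx': 246.19665476343846, 'cy': 183.8724389723192, 'k1': -0.028284101845091086, 'R': array([[-0.01339776, -0.99990538,  0.00312028],
       [-0.98801084,  0.01275826, -0.15385643],
       [ 0.15380206, -0.0051442 , -0.98808829]]), 't': array([-0.02716782,  0.4860953 ,  1.08700171])}
wrist {'vfov': 70.97495276337645, 'cx': 256.7091142770017, 'cy': 191.31671161916046, 'k1': -0.06405179030398482, 'mount': array([[ 1.17530312e-03, -9.59348173e-01, -2.82222788e-01,
         7.83624008e-02],
       [ 9.99999303e-01,  1.16047844e-03,  2.19682581e-04,
         1.28625684e-03],
       [ 1.16761379e-04, -2.82222850e-01,  9.59348867e-01,
        -1.61255813e-01],
       [ 0.00000000e+00,  0.00000000e+00,  0.00000000e+00,
         1.00000000e+00]])}
```

View pics/side0.png

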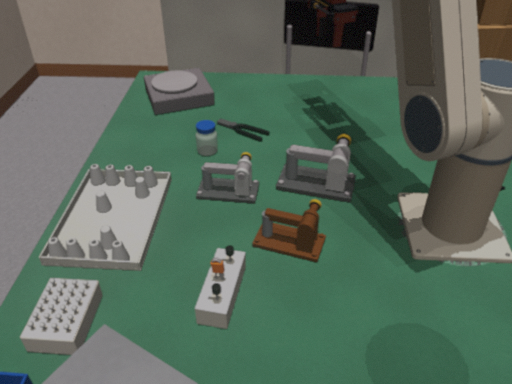

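View pics/top0.png

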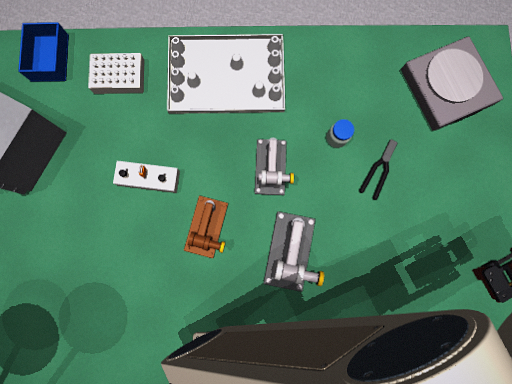

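View pics/wrist0.png

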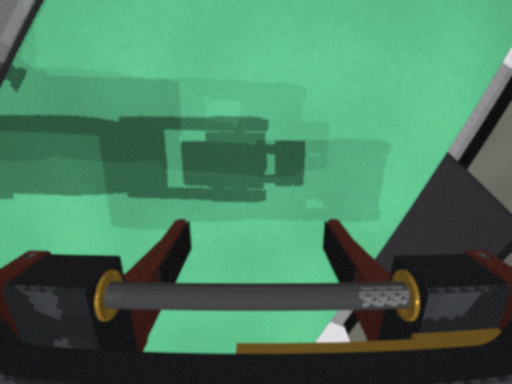

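Possible brackets in the top view are the large grey one (292,250), the small grey one (271,166) and the brown one (207,227). The description means the small grey one, at (271,166) in top and (229,180) in side. The orange clip is at top (143,171), in the rack's middle slot, with black dowels at (123,173) and (164,177). Next I'll check a close crop and measure.

```bash
cat > h.py <<'E'
from rig import *
import numpy as np, cv2
from scipy.spatial.transform import Rotation as Ro
def cam(name,st=None):
    c=get_calibration(name); f=192/np.tan(np.radians(c['vfov']/2))
    if name=='wrist':
        M=np.array(c['mount']); st=st or get_state()
        T=np.eye(4);T[:3,:3]=Ro.from_rotvec(st['orientation']).as_matrix();T[:3,3]=st['tool_pos']
        W=T@M; Rc=W[:3,:3]; o=W[:3,3]
    else:
        Rc=np.array(c['R']).T; o=-Rc@np.array(c['t'])
    return dict(f=f,K=np.array([[f,0,c['cx']],[0,f,c['cy']],[0,0,1]]),k1=c['k1'],Rc=Rc,o=o)
def ray(C,p):
    u=cv2.undistortPoints(np.array([[p]],float),C['K'],np.array([C['k1'],0,0,0,0.]))[0,0]
    d=C['Rc']@np.array([u[0],u[1],1]); return C['o'],d/np.linalg.norm(d)
def onz(C,p,z):
    o,d=ray(C,p); return o+d*(z-o[2])/d[2]
def proj(C,X):
    rv=cv2.Rodrigues(C['Rc'].T)[0]; return cv2.projectPoints(np.array(X,float).reshape(-1,1,3),rv,-C['Rc'].T@C['o'],C['K'],np.array([C['k1'],0,0,0,0.]))[0][:,0]
def tri(Cs,ps):
    A=np.zeros((3,3));b=np.zeros(3)
    for C,p in zip(Cs,ps):
        o,d=ray(C,p);P=np.eye(3)-np.outer(d,d);A+=P;b+=P@o
    X=np.linalg.solve(A,b); return X,[np.linalg.norm(np.cross(X-ray(C,p)[0],ray(C,p)[1])) for C,p in zip(Cs,ps)]
def blobs(img,lo,hi,amin=8):
    m=cv2.inRange(cv2.cvtColor(img,cv2.COLOR_RGB2HSV),lo,hi)
    n,l,s,c=cv2.connectedComponentsWithStats(m)
    return [(np.round(c[i],1).tolist(),s[i].tolist()) for i in range(1,n) if s[i][4]>=amin]
def save(f,n,box=None,s=1):
    if box: f=f[box[1]:box[3],box[0]:box[2]]
    f=cv2.resize(f,None,fx=s,fy=s,interpolation=cv2.INTER_CUBIC); cv2.imwrite(f'pics/{n}.png',cv2.cvtColor(f,cv2.COLOR_RGB2BGR))
E
python3 - <<'E'
from h import *
rd=lambda n:cv2.cvtColor(cv2.imread(f'pics/{n}0.png'),cv2.COLOR_BGR2RGB)
t=rd('top');s=rd('side')
for n,f in(('top',t),('side',s)):
    print(n,'yel',blobs(f,(18,150,120),(32,255,255)),'or',blobs(f,(3,150,120),(17,255,255)))
a=cv2.resize(t[120:205,100:310],None,fx=3.8,fy=3.8,interpolation=cv2.INTER_CUBIC);b=cv2.resize(s[140:330,180:290],None,fx=3,fy=3)
save(a,'ct');save(b,'cs')
E
```

```text
top yel [([291.5, 177.6], [290, 173, 4, 10, 37]), ([221.7, 246.6], [219, 242, 6, 11, 40]), ([320.9, 278.5], [318, 272, 6, 14, 61])] or [([141.7, 171.3], [139, 166, 5, 9, 15]), ([206.1, 223.7], [184, 196, 44, 62, 1211]), ([204.6, 242.2], [193, 237, 27, 11, 149])]
side yel [([344.5, 135.5], [340, 134, 9, 4, 18]), ([246.2, 153.5], [242, 153, 8, 3, 11]), ([316.0, 201.3], [311, 200, 10, 5, 22])] or [([216.8, 264.9], [211, 262, 11, 8, 53])]
```

View pics/ct.png

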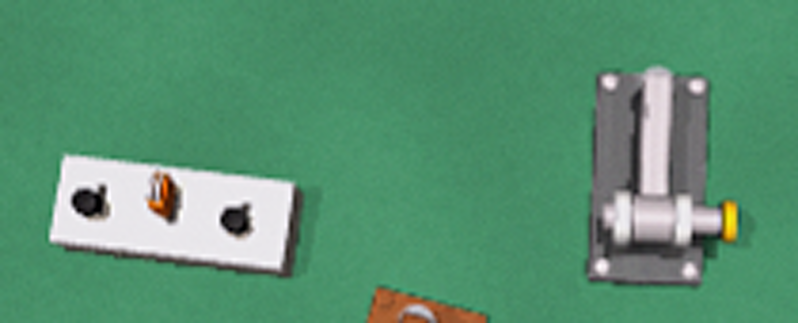

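View pics/cs.png

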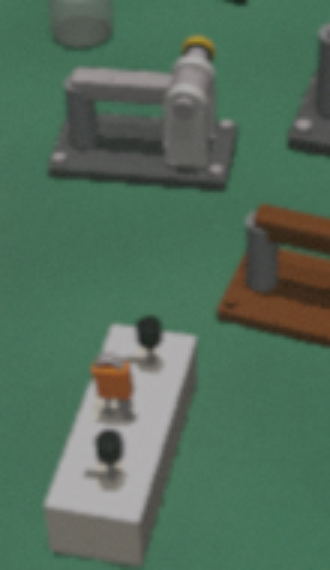

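```bash
python3 - <<'E'
from h import *
T=cam('top');S=cam('side')
c=lambda x,y:(100+x/3.8,120+y/3.8)
print('plate');P=[onz(T,c(*p),.012) for p in[(599,73),(708,77),(700,284),(588,279)]]
for p in P:print(p.round(4))
print('rack');Q=[onz(T,c(*p),.045) for p in[(63,155),(297,183),(280,272),(50,242)]]
for p in Q:print(p.round(4))
print('head yellow',tri([T,S],[(291.5,177.6),(246.2,153.5)]))
print('orange',tri([T,S],[(141.7,171.3),(216.8,264.9)]))
for p in [(88,202),(236,220)]: print('knob z.09',onz(T,c(*p),.075).round(4))
def d(a,b):v=b-a;return np.linalg.norm(v[:2]).round(4),np.arctan2(v[1],v[0]).round(4)
print(d(P[3],P[0]),d(P[2],P[1]),d(P[1],P[0]),d(P[2],P[3]))
print(d(Q[3],Q[0]),d(Q[2],Q[1]),d(Q[1],Q[0]),d(Q[2],Q[3]))
E
```

```text
plate
[ 0.6117 -0.0663  0.012 ]
[ 0.6078 -0.1439  0.012 ]
[ 0.4592 -0.1342  0.012 ]
[ 0.4637 -0.056   0.012 ]
rack
[0.5499 0.3042 0.045 ]
[0.5282 0.1429 0.045 ]
[0.4669 0.1538 0.045 ]
[0.4895 0.3111 0.045 ]
head yellow (array([ 0.49087456, -0.14660392,  0.0858261 ]), [np.float64(0.0016941456440295853), np.float64(0.0016941456440295042)])
orange (array([0.51435124, 0.22885618, 0.08197915]), [np.float64(0.00018354395790335125), np.float64(0.0001835439579030428)])
knob z.09 [0.5113 0.2774 0.075 ]
knob z.09 [0.4979 0.1785 0.075 ]
(np.float64(0.1483), np.float64(-0.0694)) (np.float64(0.1489), np.float64(-0.0655)) (np.float64(0.0777), np.float64(1.5208)) (np.float64(0.0783), np.float64(1.5127))
(np.float64(0.0608), np.float64(-0.1134)) (np.float64(0.0623), np.float64(-0.1755)) (np.float64(0.1628), np.float64(1.4369)) (np.float64(0.159), np.float64(1.4278))
```

Request:
send_rows(
  linear=[
    [0.03,0.053,0],
    [0.06,0.106,0],
    [0.09,0.159,0],
    [0.12,0.212,0],
    [0.15,0.265,0],
    [0.18,0.318,0],
    [0.212,0.374,0],
    [0.212,0.374,0],
    [0.212,0.374,0],
  ],
  rotation=[
    [0,0,0.15],
    [0,0,0.3],
    [0,0,0.45],
    [0,0,0.6],
    [0,0,0.75],
    [0,0,0.9],
    [0,0,1.047],
    [0,0,1.047],
    [0,0,1.047],
  ],
  jaw=[1,1,1,1,1,1,1,1,1],
  newtons=30,
)

```text
t: 1.27
tool_pos: [0.4902, -0.1856, 0.2225]
orientation: [-2.289, -2.151, 0.001]
contact_force: [1.1, 0.7, 0.3]
finger_gap: 0.025
```

```bash
python3 - <<'E'
from h import *
st=get_state();print(st['t'],st['tool_pos'],st['orientation'],st['contact_force'],st['dq'].round(3),st['finger_gap'])
f=grab_frame('wrist');save(f,'w1',None,1.5)
cv2.imwrite('pics/w1raw.png',f[:,:,::-1])
print(blobs(f,(18,150,120),(32,255,255)))
E
```

```text
1.275 [ 0.49023966 -0.18556023  0.2225073 ] [-2.28907336e+00 -2.15131158e+00  8.80117904e-04] [1.12235396 0.67377404 0.27595027] [-0.036 -0.002  0.    -0.    -0.001 -0.003] 0.02458580240418212
[([256.2, 147.9], [246, 145, 22, 7, 143]), ([49.1, 217.9], [36, 212, 29, 11, 222]), ([264.2, 304.1], [263, 289, 3, 29, 65]), ([249.2, 304.8], [248, 291, 3, 27, 58])]
```

View pics/w1.png

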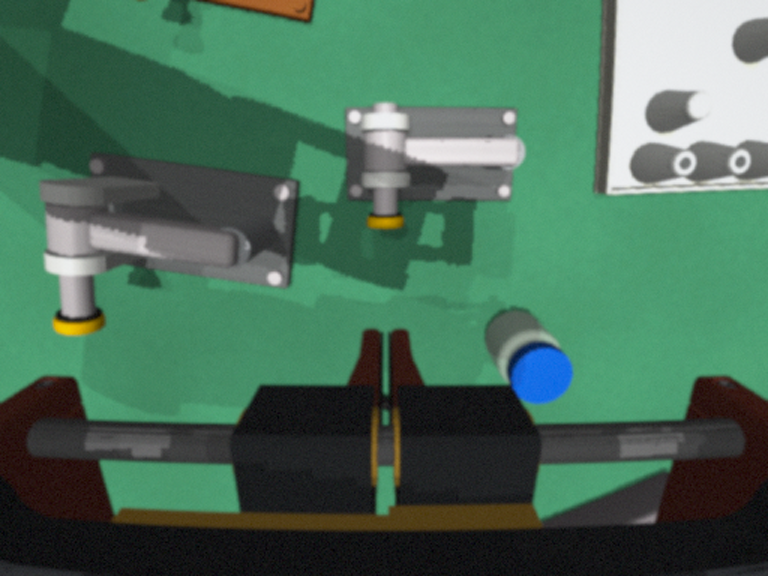

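```bash
python3 - <<'E'
from h import *
W=cam('wrist')
c=lambda x,y:(x/1.5,y/1.5)
P=[onz(W,c(*p),.012) for p in[(346,107),(517,107),(514,200),(346,198)]]
for p in P:print(p.round(4))
print('jar top',onz(W,c(541,374),.085))
print('head low edge outer', onz(W,c(385,228),.075), onz(W,c(385,228),.089),'mid top',onz(W,c(385,216),.089))
print('pin end',onz(W,c(385,103),.084))
T=cam('top');print('head T outer',onz(T,(294,178),.080),onz(T,(294,178),.075))
print('T pinfree', onz(T,(100+605/3.8,120+217/3.8),.08))
def d(a,b):v=b-a;return np.linalg.norm(v[:2]).round(4),np.arctan2(v[1],v[0]).round(4)
print(d(P[0],P[1]),d(P[3],P[2]),d(P[3],P[0]),d(P[2],P[1]),np.mean(P,0))
f=cv2.imread('pics/w1raw.png')[:,:,::-1]; save(f,'w1c',(215,55,365,165),5)
E
```

```text
[ 0.4658 -0.056   0.012 ]
[ 0.6131 -0.0642  0.012 ]
[ 0.6116 -0.1437  0.012 ]
[ 0.4592 -0.133   0.012 ]
jar top [ 0.61580871 -0.28100784  0.085     ]
head low edge outer [ 0.49333851 -0.15339253  0.075     ] [ 0.49347198 -0.15140825  0.089     ] mid top [ 0.49401421 -0.14270882  0.089     ]
pin end [ 0.49882068 -0.06553501  0.084     ]
head T outer [ 0.49247919 -0.15357891  0.08      ] [ 0.49332003 -0.15416736  0.075     ]
T pinfree [ 0.49587686 -0.06624148  0.08      ]
(np.float64(0.1475), np.float64(-0.0557)) (np.float64(0.1527), np.float64(-0.0707)) (np.float64(0.0772), np.float64(1.4855)) (np.float64(0.0795), np.float64(1.5519)) [ 0.53741565 -0.09922624  0.012     ]
```

View pics/w1c.png

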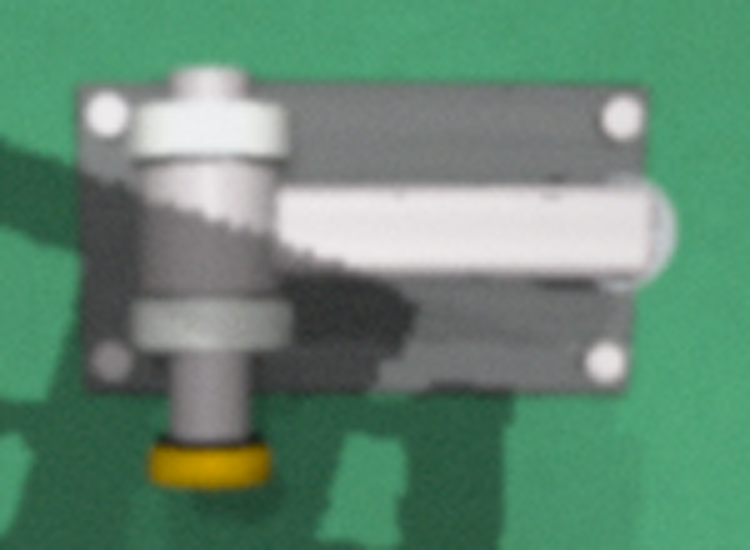

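Request:
send_rows(
  linear=[
    [0.002,0,-0.05],
    [0.003,0,-0.105],
    [0.003,0,-0.157],
    [0.003,0,-0.157],
    [0.003,0.008,-0.157],
    [0.003,0.014,-0.157],
    [0.003,0.014,-0.157],
    [0.003,0.014,-0.157],
  ],
  rotation=[
    [0,0,0],
    [0,0,0],
    [0,0,0],
    [0,0,0],
    [0,0,0],
    [0,0,0],
    [0,0,0],
    [0,0,0],
  ],
  jaw=[1,1,1,1,1,1,1,1],
)

```text
t: 2.33
tool_pos: [0.4941, -0.1715, 0.0667]
orientation: [2.287, 2.151, 0.001]
contact_force: [-0.3, -0.4, 0.1]
finger_gap: 0.004
```

```bash
python3 - <<'E'
from h import *
f=grab_frame('wrist');save(f,'w2',None,1.5);f=grab_frame('top');save(f,'t2',(230,120,340,220),6)
E
```

```text
(no output)
```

View pics/w2.png

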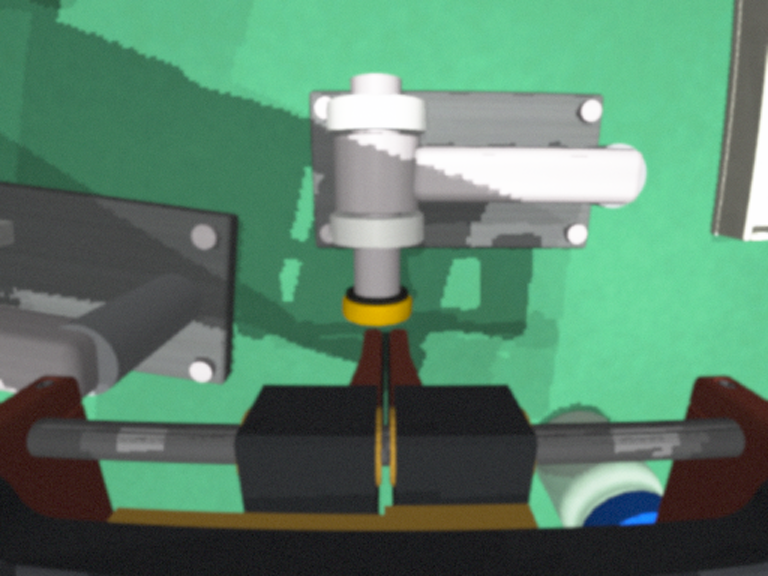

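Request:
send_rows(
  linear=[
    [-0.002,0.003,0],
    [-0.002,0.006,0],
    [-0.002,0.009,0],
    [-0.002,0.012,0],
    [-0.002,0.015,0],
    [-0.002,0.017,0],
    [-0.002,0.019,0],
    [-0.002,0.021,0],
  ],
  rotation=[
    [0,0,0],
    [0,0,0],
    [0,0,0],
    [0,0,0],
    [0,0,0],
    [0,0,0],
    [0,0,0],
    [0,0,0],
  ],
  jaw=[1,1,1,1,1,1,1,1],
)

```text
t: 3.42
tool_pos: [0.4919, -0.1505, 0.0658]
orientation: [2.289, 2.151, 0.001]
contact_force: [1.9, -2.6, -1.8]
finger_gap: 0.009
```

Request:
send_rows(
  linear=[
    [0,0.001,0],
    [0,0.002,0],
    [0,0.003,0],
    [0,0.004,0],
  ],
  rotation=[
    [0,0,0],
    [0,0,0],
    [0,0,0],
    [0,0,0],
  ],
  jaw=[1,1,1,1],
)

```text
t: 3.92
tool_pos: [0.4917, -0.1466, 0.0658]
orientation: [2.289, 2.151, 0.0]
contact_force: [2.3, -3.9, 0.2]
finger_gap: 0.004
```

```bash
python3 - <<'E'
from h import *
f=grab_frame('wrist');save(f,'w3',None,1.5)
E
```

```text
(no output)
```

View pics/w3.png

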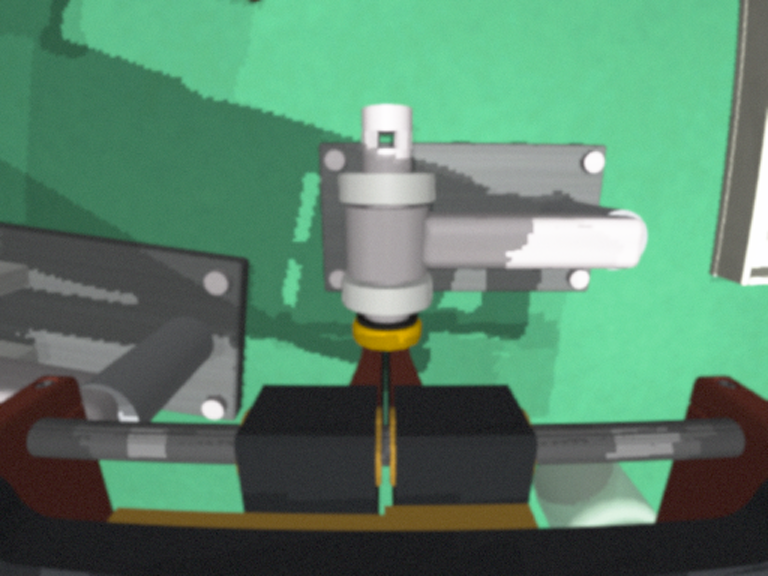

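Request:
send_rows(
  linear=[
    [0,0.001,0],
    [0,0.002,0],
    [0,0.003,0],
  ],
  rotation=[
    [0,0,0],
    [0,0,0],
    [0,0,0],
  ],
  jaw=[1,1,1],
)

```text
t: 4.35
tool_pos: [0.4915, -0.1435, 0.0657]
orientation: [2.289, 2.151, 0.0]
contact_force: [1.7, -3.3, 0.7]
finger_gap: 0.01
```

Request:
send_rows(
  linear=[
    [0,0.001,0],
    [0,0.002,0],
  ],
  rotation=[
    [0,0,0],
    [0,0,0],
  ],
  jaw=[1,1],
)

```text
t: 4.6
tool_pos: [0.4915, -0.1414, 0.0657]
orientation: [2.289, 2.152, 0.0]
contact_force: [2.9, -3.5, 1.6]
finger_gap: 0.001
```

Request:
send_rows(
  linear=[
    [0,0.0007,0],
    [0,0.0014,0],
  ],
  rotation=[
    [0,0,0],
    [0,0,0],
  ],
  jaw=[1,1],
)

```text
t: 4.85
tool_pos: [0.4915, -0.14, 0.0657]
orientation: [2.289, 2.151, 0.0]
contact_force: [2.3, -2.5, -0.1]
finger_gap: 0.008
```

```bash
python3 - <<'E'
from h import *
f=grab_frame('wrist');save(f,'w4',(190,40,340,240),4)
E
```

```text
(no output)
```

View pics/w4.png

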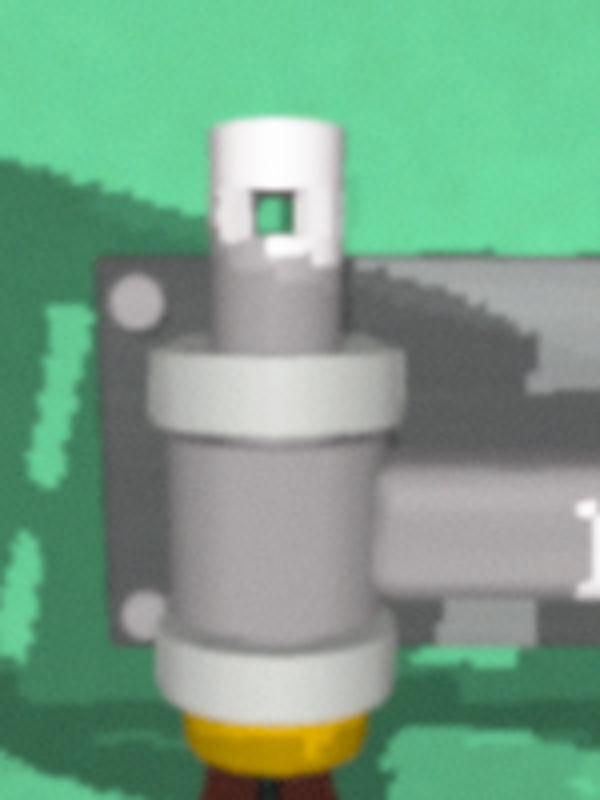

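Request:
send_rows(
  linear=[
    [0,0.0006,0],
    [0,0.0012,0],
  ],
  rotation=[
    [0,0,0],
    [0,0,0],
  ],
  jaw=[1,1],
)

```text
t: 5.15
tool_pos: [0.4916, -0.1397, 0.0657]
orientation: [2.288, 2.152, -0.001]
contact_force: [0.9, -12.0, -0.7]
finger_gap: 0.005
```

Request:
send_rows(
  linear=[
    [0,0.0004,0],
    [0,0.0004,0],
    [0,0.0004,0],
  ],
  rotation=[
    [0,0,0],
    [0,0,0],
    [0,0,0],
  ],
  jaw=[1,1,1],
)

```text
t: 5.52
tool_pos: [0.4915, -0.1397, 0.0657]
orientation: [2.288, 2.151, -0.001]
contact_force: [0.3, -9.7, -0.1]
finger_gap: 0.003
```

```bash
python3 - <<'E'
from h import *
st=get_state();print(st['tool_pos'],st['orientation'])
f=grab_frame('wrist');cv2.imwrite('pics/w5raw.png',f[:,:,::-1]);save(f,'w5',(190,40,340,240),4)
W=cam('wrist',st)
E
```

```text
[ 0.49152532 -0.1397028   0.06571057] [ 2.28761237e+00  2.15126152e+00 -1.47059733e-03]
```

View pics/w5.png

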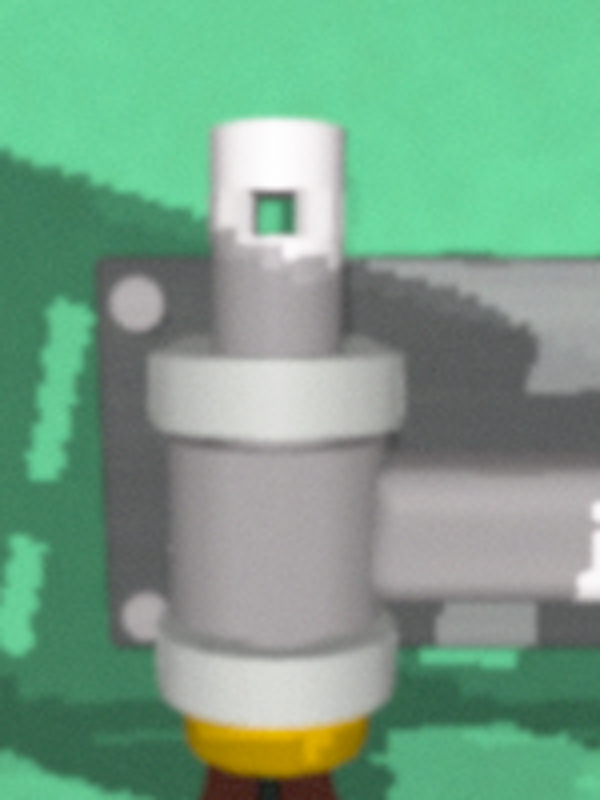

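```bash
python3 - <<'E'
from h import *
st=get_state();W=cam('wrist',st)
print('hole',onz(W,(258.75,93.0),.084))
f=grab_frame('top');save(f,'t5',(230,120,310,210),7);T=cam('top')
for z in(.084,.075):print(proj(T,[(0.497,-0.0546,z)]))
E
```

```text
hole [ 0.49922435 -0.05360845  0.084     ]
[[254.60299167 176.45093862]]
[[254.52326319 177.06047962]]
```

View pics/t5.png

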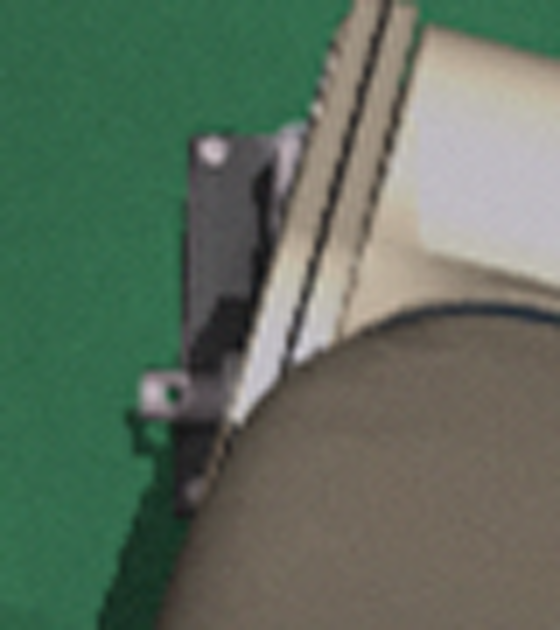

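Request:
send_rows(
  linear=[
    [0,-0.01,0],
    [0,-0.025,0],
    [0,-0.03,0.02],
    [0,-0.03,0.07],
    [0,0.01,0.12],
    [0,0.06,0.16],
    [0,0.06,0.16],
    [0,0.06,0.16],
  ],
  rotation=[
    [0,0,0],
    [0,0,0],
    [0,0,0],
    [0,0,0],
    [0,0,0],
    [0,0,0],
    [0,0,0],
    [0,0,0],
  ],
  jaw=[1,1,1,1,1,1,1,1],
)

```text
t: 6.62
tool_pos: [0.491, -0.0788, 0.2252]
orientation: [-2.288, -2.152, 0.001]
contact_force: [0.3, -0.3, -0.5]
finger_gap: 0.011
```

```bash
python3 - <<'E'
from h import *
st=get_state();print(st['tool_pos'],st['orientation'],st['dq'].round(3))
f=grab_frame('wrist');cv2.imwrite('pics/w6raw.png',f[:,:,::-1]);save(f,'w6',None,1.5)
E
```

```text
[ 0.490962   -0.07880337  0.22520932] [-2.28806110e+00 -2.15188115e+00  9.85994751e-04] [-0.02   0.026  0.009 -0.003 -0.004  0.003]
```

View pics/w6.png

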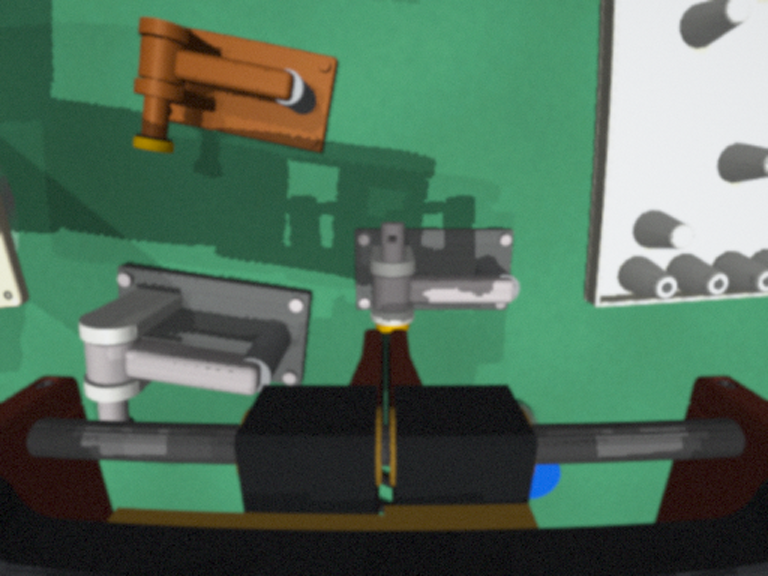

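Request:
send_rows(
  linear=[
    [0.003,0.05,0.01],
    [0.006,0.1,0.02],
    [0.009,0.15,0.02],
    [0.011,0.2,0.02],
    [0.013,0.22,0.02],
    [0.013,0.22,0.02],
    [0.013,0.22,0.02],
  ],
  rotation=[
    [0,0,-0.03],
    [0,0,-0.06],
    [0,0,-0.08],
    [0,0,-0.08],
    [0,0,-0.08],
    [0,0,-0.08],
    [0,0,-0.08],
  ],
  jaw=[0,0,0,0,0,0,0],
)

```text
t: 7.55
tool_pos: [0.5043, 0.1399, 0.245]
orientation: [-2.374, -2.057, 0.002]
contact_force: [0.1, -0.4, 0.2]
finger_gap: 0.763
```

```bash
python3 - <<'E'
from h import *
st=get_state();print(st['t'],st['tool_pos'],st['orientation'],st['dq'].round(3))
f=grab_frame('wrist');cv2.imwrite('pics/w7raw.png',f[:,:,::-1]);save(f,'w7',None,1.5)
f=grab_frame('side');cv2.imwrite('pics/s7raw.png',f[:,:,::-1]);save(f,'s7',(180,230,260,340),6)
f=grab_frame('top');cv2.imwrite('pics/t7raw.png',f[:,:,::-1]);save(f,'t7',(100,150,190,205),8)
E
```

```text
7.55 [0.50431803 0.13994258 0.24501005] [-2.37431299 -2.05679515  0.00244487] [-0.007 -0.01   0.001  0.002  0.002  0.006]
```

View pics/w7.png

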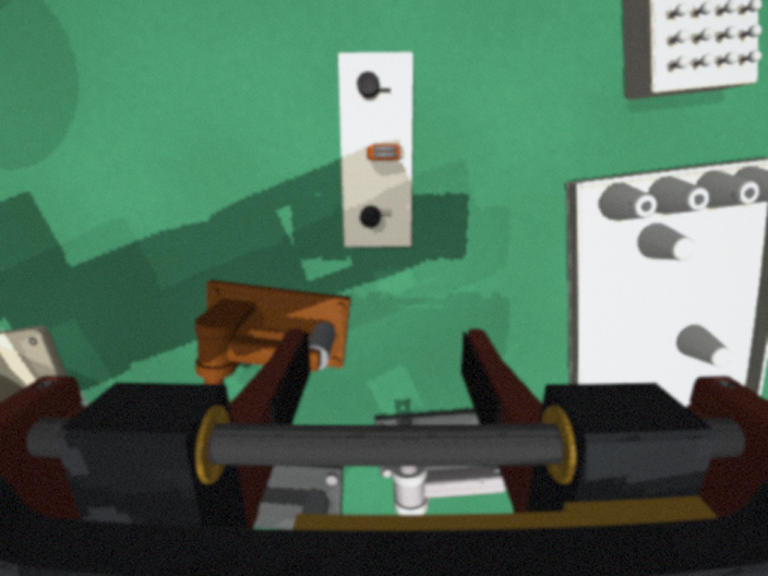

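View pics/s7.png

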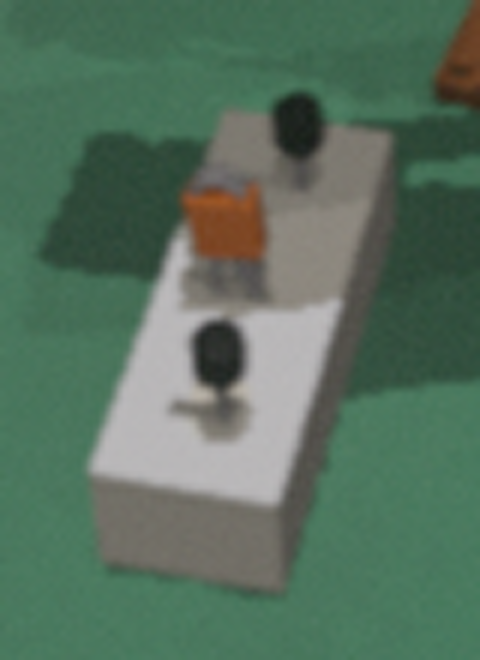

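View pics/t7.png

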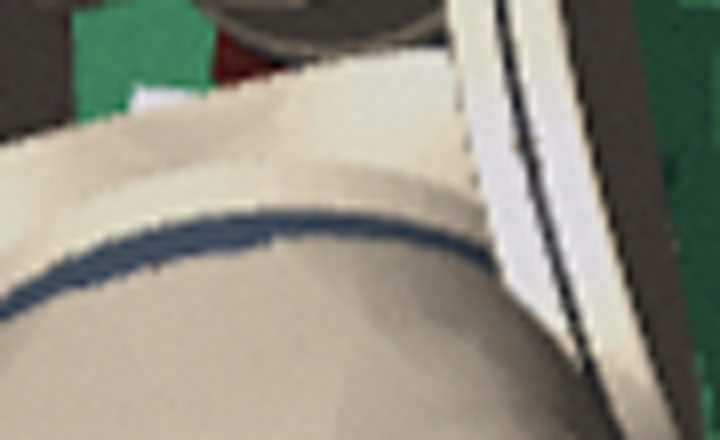

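```bash
python3 - <<'E'
from h import *
W=cam('wrist');S=cam('side')
f=cv2.imread('pics/w7raw.png')[:,:,::-1];s=cv2.imread('pics/s7raw.png')[:,:,::-1]
save(f,'w7c',(215,25,295,175),5)
for im,C,n in((f,W,'w'),(s,S,'s')):
    hsv=cv2.cvtColor(np.ascontiguousarray(im),cv2.COLOR_RGB2HSV);m=cv2.inRange(hsv,(2,130,90),(17,255,255))
    k,l,st,c=cv2.connectedComponentsWithStats(m)
    for i in range(1,k):
        if st[i][4]>30: print(n,st[i],c[i])
c=lambda x,y:(x/1.5,y/1.5)
Q=[onz(W,c(*p),.045) for p in[(338,53),(412,53),(411,246),(345,246)]]
for q in Q:print(q.round(4))
print(np.mean(Q,0))
print('clip top',onz(W,c(384.5,152),.094),'edges',onz(W,c(368,152),.092),onz(W,c(401,152),.092))
for p in[(368,85),(371,216)]:print('knob',onz(W,c(*p),.08))
a=Q[1]-Q[2];b=Q[0]-Q[3];print(np.arctan2(a[1],a[0])-np.pi/2,np.arctan2(b[1],b[0])-np.pi/2)
E
```

```text
w [245  97   8  10  34] [247.23529412 101.73529412]
w [187 198  46  47 800] [216.8125 213.9875]
w [165 219  24   8 115] [177.27826087 222.57391304]
w [131 231  52  25 552] [154.60688406 241.11594203]
w [206 235   7  12  68] [209.19117647 240.17647059]
s [476  14  11  12  48] [483.          19.91666667]
s [ 38  65 129  11 649] [94.58859784 68.83513097]
s [307 204  10  11  58] [312.77586207 209.        ]
s [266 209  37  10 146] [280.69178082 213.29452055]
s [273 224  24  13 199] [284.27135678 229.83417085]
s [255 227  25  18 157] [263.89808917 238.70700637]
s [210 261  14  12 123] [217.2195122  266.89430894]
[0.4921 0.3126 0.045 ]
[0.5517 0.304  0.045 ]
[0.5306 0.1457 0.045 ]
[0.4713 0.1542 0.045 ]
[0.51140323 0.22912189 0.045     ]
clip top [0.51822137 0.22804579 0.094     ] edges [0.50606877 0.22987931 0.092     ] [0.5303921  0.22638593 0.092     ]
knob [0.5129719  0.27814876 0.08      ]
knob [0.50051533 0.18131465 0.08      ]
-0.13241638533402988 -0.130437823092163
```

View pics/w7c.png

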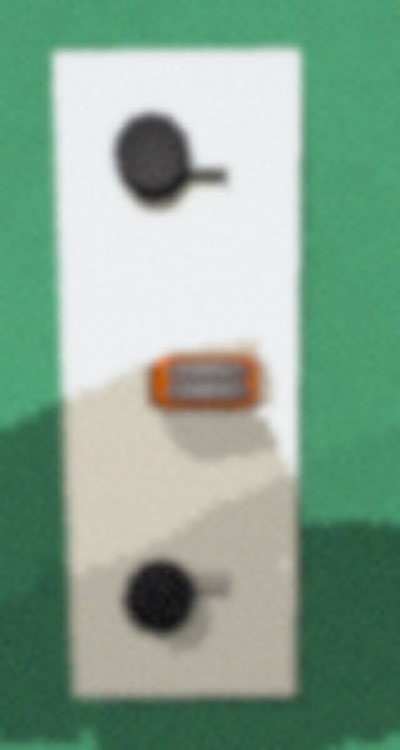

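Request:
send_rows(
  linear=[
    [0.002,0.03,-0.01],
    [0.005,0.06,-0.03],
    [0.007,0.089,-0.06],
    [0.007,0.089,-0.09],
    [0.007,0.089,-0.09],
    [0.007,0.089,-0.09],
  ],
  rotation=[
    [0,0,0],
    [0,0,0],
    [0,0,0],
    [0,0,0],
    [0,0,0],
    [0,0,0],
  ],
  jaw=[0,0,0,0,0,0],
)

```text
t: 8.45
tool_pos: [0.5122, 0.23, 0.1567]
orientation: [2.374, 2.057, 0.001]
contact_force: [0.2, -0.4, 0.1]
finger_gap: 1.001
```

```bash
python3 - <<'E'
from h import *
st=get_state();print(st['t'],st['tool_pos'],st['orientation'],st['dq'].round(3))
f=grab_frame('wrist');cv2.imwrite('pics/w8raw.png',f[:,:,::-1]);save(f,'w8',None,1.5)
E
```

```text
8.45 [0.51215749 0.23004113 0.15666519] [2.37410049e+00 2.05694229e+00 1.46255894e-03] [ 0.002 -0.017 -0.008  0.001 -0.005  0.002]
```

View pics/w8.png

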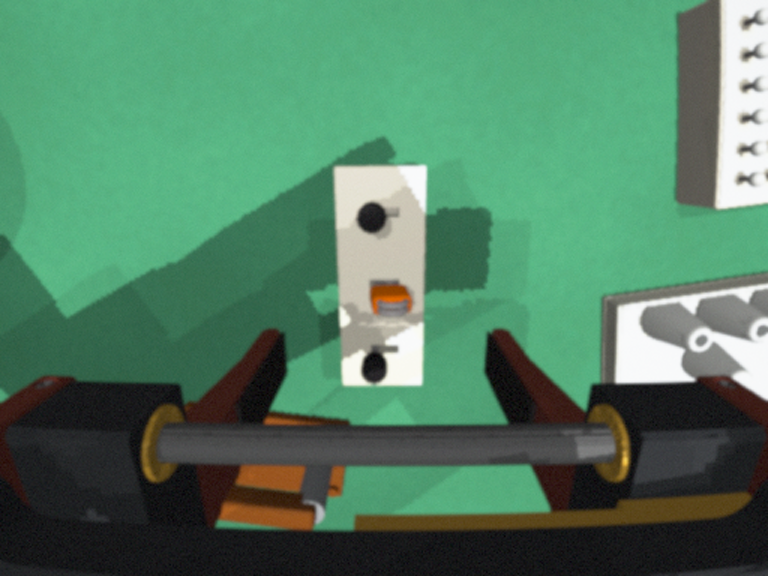

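```bash
python3 - <<'E'
from h import *
W=cam('wrist');c=lambda x,y:(x/1.5,y/1.5)
for X in [(.505,.229,.066),(.509,.2285,.094),(.515,.2285,.094),(.515,.2285,.066)]: print(X,proj(W,[X])*1.5)
Q=[onz(W,c(*p),.045) for p in[(334,167),(426,166),(422,385),(342,385)]]
print(np.mean(Q,0)); 
for p in[(371,217),(374,366)]:print('knob',onz(W,c(*p),.08))
f=cv2.imread('pics/w8raw.png')[:,:,::-1];save(f,'w8c',(215,100,295,265),4)
E
```

```text
(0.505, 0.229, 0.066) [[371.53022523 294.3628015 ]]
(0.509, 0.2285, 0.094) [[376.93649383 308.46982784]]
(0.515, 0.2285, 0.094) [[387.03828169 307.10187625]]
(0.515, 0.2285, 0.066) [[386.76305542 293.01563582]]
[0.51113535 0.22901139 0.045     ]
knob [0.51291525 0.28029222 0.08      ]
knob [0.50026365 0.18450298 0.08      ]
```

View pics/w8c.png

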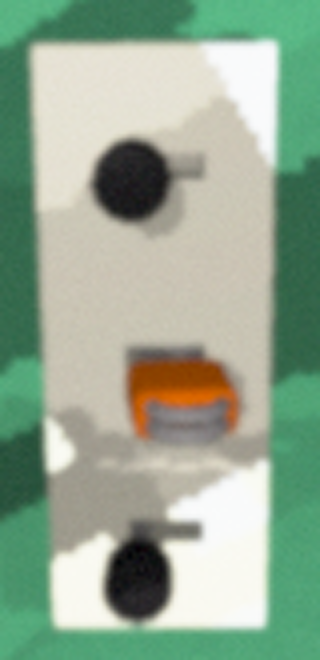

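Request:
send_rows(
  linear=[
    [-0.001,-0.001,-0.04],
    [-0.001,-0.001,-0.075],
    [-0.001,-0.001,-0.091],
    [-0.001,-0.001,-0.091],
    [-0.001,-0.001,-0.091],
  ],
  rotation=[
    [0,0,0],
    [0,0,0],
    [0,0,0],
    [0,0,0],
    [0,0,0],
  ],
  jaw=[0,0,0,0,0.3],
  newtons=10,
)

```text
t: 9.12
tool_pos: [0.5116, 0.2298, 0.0661]
orientation: [2.373, 2.058, 0.003]
contact_force: [-0.3, 0.4, -0.0]
finger_gap: 0.923
```

```bash
python3 - <<'E'
from h import *
st=get_state();print(st['t'],st['tool_pos'],st['contact_force'])
f=grab_frame('wrist');save(f,'w9',None,1.5)
f=grab_frame('side');save(f,'s9',(170,220,280,330),5)
E
```

```text
9.125 [0.51158357 0.22984943 0.06606407] [-0.26593256  0.42088727 -0.02084353]
```

View pics/w9.png

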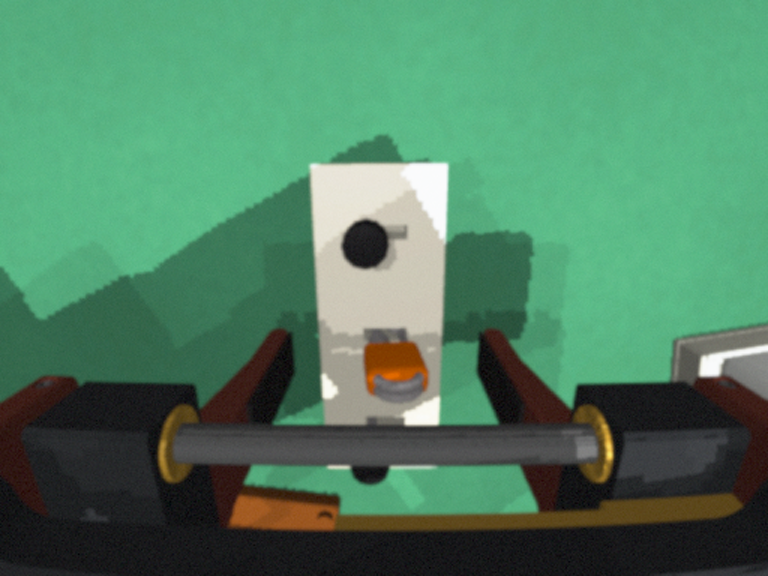

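View pics/s9.png

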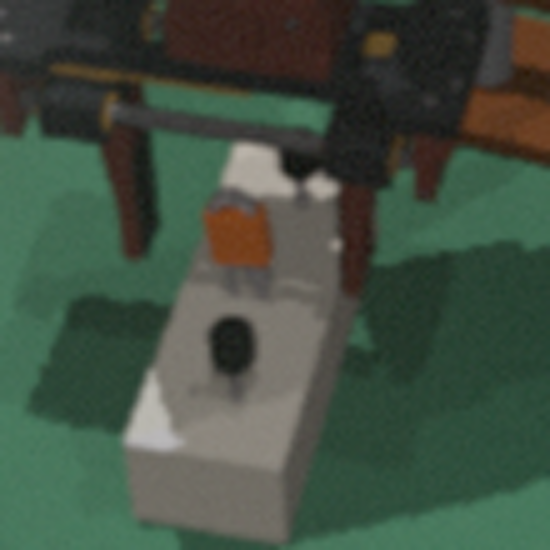

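Request:
send_rows(
  linear=[
    [0,0,0],
    [0,0,0],
    [0,0,0],
    [0,0,0],
    [0,0,0],
    [0,0,0],
    [0,0,0],
    [0,0,0],
  ],
  rotation=[
    [0,0,0],
    [0,0,0],
    [0,0,0],
    [0,0,0],
    [0,0,0],
    [0,0,0],
    [0,0,0],
    [0,0,0],
  ],
  jaw=[0.3,0.5,0.6,0.8,1,1,1,1],
  newtons=12,
)

```text
t: 10.22
tool_pos: [0.5103, 0.2294, 0.0646]
orientation: [-2.373, -2.058, 0.001]
contact_force: [-0.6, 0.0, -0.2]
finger_gap: 0.276
```

```bash
python3 - <<'E'
from h import *
st=get_state();print(st['t'],st['tool_pos'],st['contact_force'],st['ft_torque'])
f=grab_frame('wrist');save(f,'w10',None,1.5)
f=grab_frame('side');save(f,'s10',(170,220,280,330),5)
E
```

```text
10.225 [0.5102965  0.22944097 0.0645626 ] [-0.56775737  0.01391974 -0.2018788 ] [ 0.04448362  0.11636698 -0.00524338]
```

View pics/w10.png

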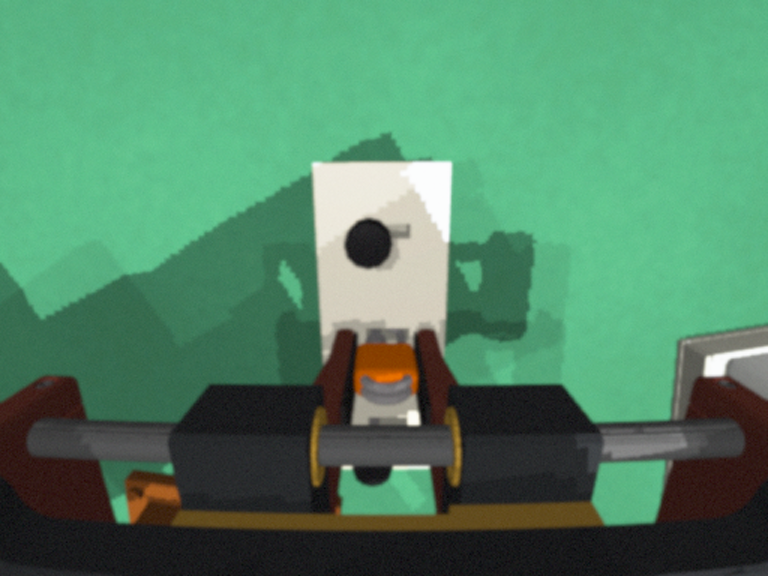

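View pics/s10.png

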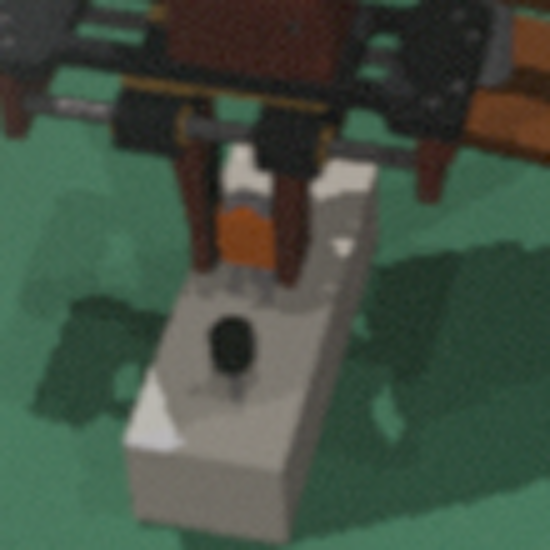

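Request:
send_rows(
  linear=[
    [0,0,0],
    [0,0,0],
    [0,0,0.01],
    [0,0,0.02],
    [0,0,0.035],
    [0,0,0.055],
    [0,0,0.08],
    [0,0,0.12],
    [0,0,0.12],
    [0,0,0.12],
  ],
  rotation=[
    [0,0,0],
    [0,0,0],
    [0,0,0],
    [0,0,0],
    [0,0,0],
    [0,0,0],
    [0,0,0],
    [0,0,0],
    [0,0,0],
    [0,0,0],
  ],
  jaw=[1,1,1,1,1,1,1,1,1,1],
  newtons=35,
)

```text
t: 11.58
tool_pos: [0.5103, 0.2294, 0.185]
orientation: [2.373, 2.058, 0.001]
contact_force: [-0.4, 0.7, -0.8]
finger_gap: 0.271
```

```bash
python3 - <<'E'
from h import *
st=get_state();print(st['t'],st['tool_pos'],st['contact_force'],st['ft_torque'])
f=grab_frame('wrist');cv2.imwrite('pics/w11raw.png',f[:,:,::-1]);save(f,'w11',None,1.5)
f=grab_frame('side');cv2.imwrite('pics/s11raw.png',f[:,:,::-1]);save(f,'s11',(170,170,280,280),5)
E
```

```text
11.575 [0.51034188 0.22936912 0.18496604] [-0.38313834  0.74685098 -0.82529375] [ 0.02898661 -0.11245196  0.02433832]
```

View pics/w11.png

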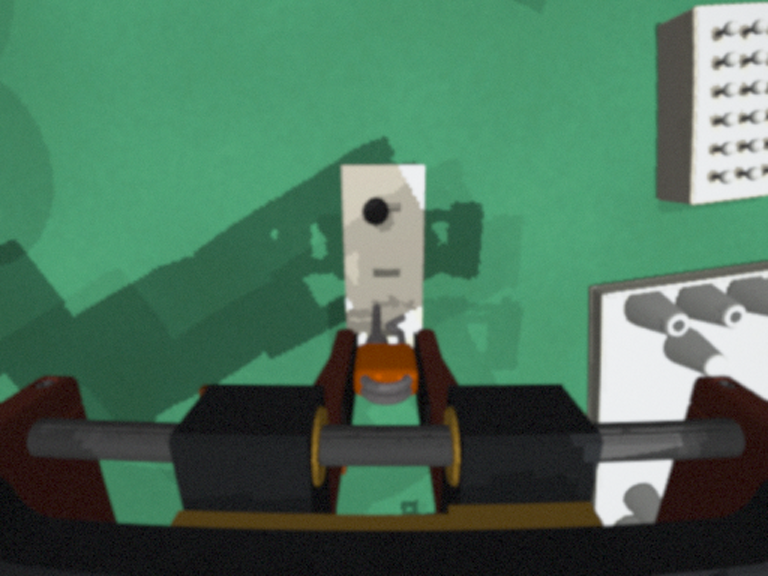

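View pics/s11.png

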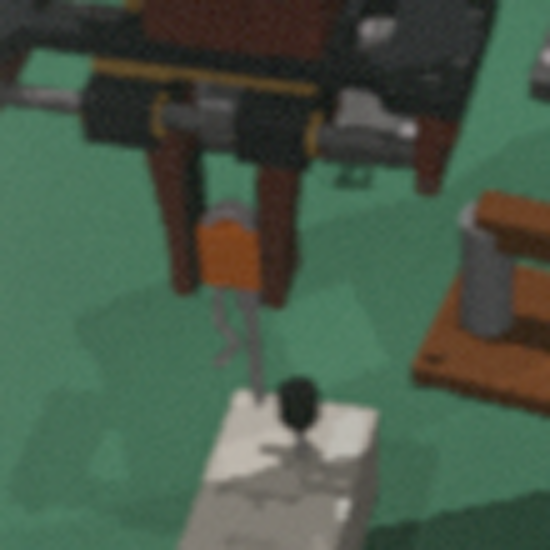

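```bash
python3 - <<'E'
from h import *
st=get_state();W=cam('wrist',st);R=Ro.from_rotvec(st['orientation']).as_matrix();t=st['tool_pos']
print(R.round(4))
for x in(-.002,0,.002):
  for y in (-.004,):
    for z in(.0585,.0605): print(x,y,z,(proj(W,[t+R@[x,y,z]])*1.5).round(1), 'neck', (proj(W,[t+R@[x,y,.0]])*1.5).round(1))
f=cv2.imread('pics/w11raw.png')[:,:,::-1];save(f,'w11c',(220,190,300,280),7)
s=cv2.imread('pics/s11raw.png')[:,:,::-1];save(s,'s11c',(195,205,245,265),10)
S=cam('side');print('side tip',proj(S,[t+R@[0,-.004,.0605]]),'org',proj(S,[t+R@[0,-.004,-.0015]]))
E
```

```text
[[ 1.416e-01  9.899e-01 -1.500e-03]
 [ 9.899e-01 -1.416e-01 -6.000e-04]
 [-9.000e-04 -1.400e-03 -1.000e+00]]
-0.002 -0.004 0.0585 [[375.5 310.7]] neck [[372.5 355.8]]
-0.002 -0.004 0.0605 [[375.5 309.6]] neck [[372.5 355.8]]
0 -0.004 0.0585 [[375.5 307.5]] neck [[372.4 351.7]]
0 -0.004 0.0605 [[375.5 306.3]] neck [[372.4 351.7]]
0.002 -0.004 0.0585 [[375.4 304.2]] neck [[372.4 347.5]]
0.002 -0.004 0.0605 [[375.5 303. ]] neck [[372.4 347.5]]
side tip [[220.21054784 250.26152369]] org [[218.41274865 225.80904693]]
```

View pics/w11c.png

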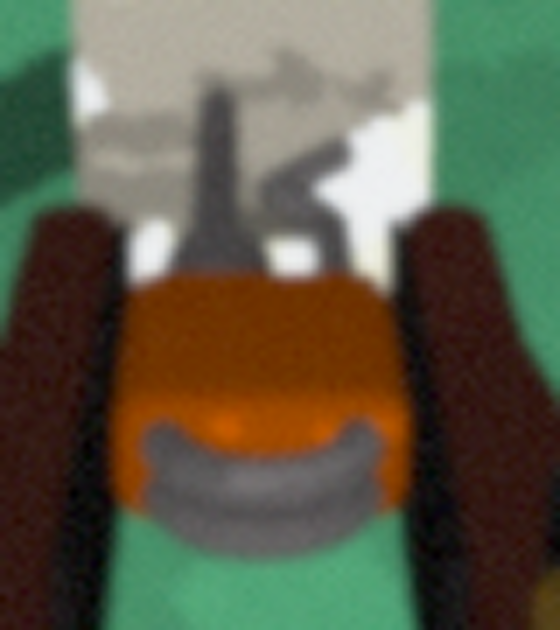

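View pics/s11c.png

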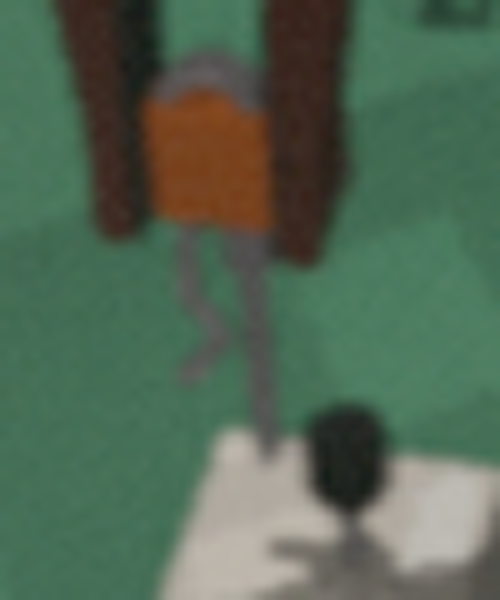

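Request:
send_rows(
  linear=[
    [-0.001,-0.03,0.01],
    [-0.002,-0.075,0.01],
    [-0.003,-0.12,0.01],
    [-0.005,-0.165,0.01],
    [-0.006,-0.21,0.01],
    [-0.007,-0.25,0.01],
    [-0.008,-0.275,0.005],
    [-0.0085,-0.285,0],
    [-0.0085,-0.285,0],
    [-0.0085,-0.285,0],
  ],
  rotation=[
    [0,0,0.01],
    [0,0,0.03],
    [0,0,0.05],
    [0,0,0.08],
    [0,0,0.08],
    [0,0,0.08],
    [0,0,0.08],
    [0,0,0.08],
    [0,0,0.08],
    [0,0,0.08],
  ],
  jaw=[1,1,1,1,1,1,1,1,1,1],
)

```text
t: 12.92
tool_pos: [0.5019, -0.0547, 0.1844]
orientation: [-2.288, -2.152, 0.0]
contact_force: [0.2, 0.9, -1.0]
finger_gap: 0.275
```

```bash
python3 - <<'E'
from h import *
st=get_state();print(st['t'],st['tool_pos'],st['orientation'],st['contact_force'],st['ft_torque'])
f=grab_frame('wrist');cv2.imwrite('pics/w12raw.png',f[:,:,::-1]);save(f,'w12',(196,130,316,260),6)
f=grab_frame('side');cv2.imwrite('pics/s12raw.png',f[:,:,::-1]);save(f,'s12',(190,90,290,210),5)
W=cam('wrist',st);R=Ro.from_rotvec(st['orientation']).as_matrix();t=st['tool_pos']
print('tip pred',proj(W,[t+R@[0.0,-.004,.0605]]),'hole pred',proj(W,[[.498,-.0545,.084]]))
E
```

```text
12.925 [ 0.50192417 -0.05469061  0.18443085] [-2.28798718e+00 -2.15192069e+00  3.79818003e-04] [ 0.1658379   0.85157427 -0.9698459 ] [-0.02352272 -0.04839856 -0.02816803]
tip pred [[250.40971141 204.08473754]] hole pred [[251.42452603 191.23809282]]
```

View pics/w12.png

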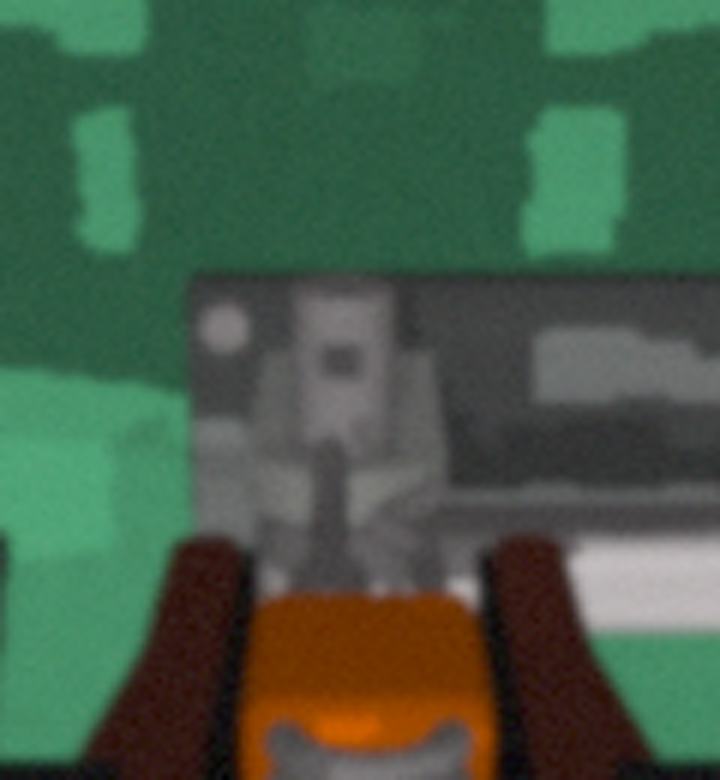

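View pics/s12.png

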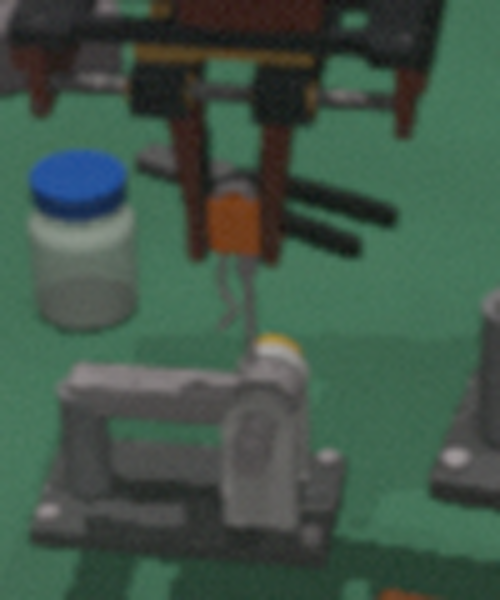

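Request:
send_rows(
  linear=[
    [0.001,0.001,-0.01],
    [0.001,0.001,-0.02],
    [0.001,0.001,-0.027],
    [0.001,0.001,-0.03],
    [0.001,0.001,-0.03],
    [0.001,0.001,-0.03],
  ],
  rotation=[
    [0,0,0],
    [0,0,0],
    [0,0,0],
    [0,0,0],
    [0,0,0],
    [0,0,0],
  ],
  jaw=[1,1,1,1,1,1],
)

```text
t: 13.78
tool_pos: [0.5032, -0.0546, 0.1549]
orientation: [2.289, 2.151, 0.0]
contact_force: [0.4, -0.6, -0.4]
finger_gap: 0.272
```

```bash
python3 - <<'E'
from h import *
st=get_state();print(st['t'],st['tool_pos'],st['orientation'],st['contact_force'],st['ft_torque'])
f=grab_frame('wrist');cv2.imwrite('pics/w13raw.png',f[:,:,::-1]);save(f,'w13',(206,140,306,230),7)
f=grab_frame('side');cv2.imwrite('pics/s13raw.png',f[:,:,::-1]);save(f,'s13',(215,110,265,170),10)
W=cam('wrist',st);R=Ro.from_rotvec(st['orientation']).as_matrix();t=st['tool_pos']
print('tip pred',proj(W,[t+R@[0.0,-.004,.0605]]),'hole pred',proj(W,[[.498,-.0545,.084]]))
E
```

```text
13.775 [ 0.50317446 -0.0545958   0.15486013] [2.28910559e+00 2.15118082e+00 4.13324617e-04] [ 0.35788761 -0.58553707 -0.39248764] [-0.00977225 -0.05986342  0.03885637]
tip pred [[250.40921143 204.08729009]] hole pred [[249.34393976 200.58023464]]
```

View pics/w13.png

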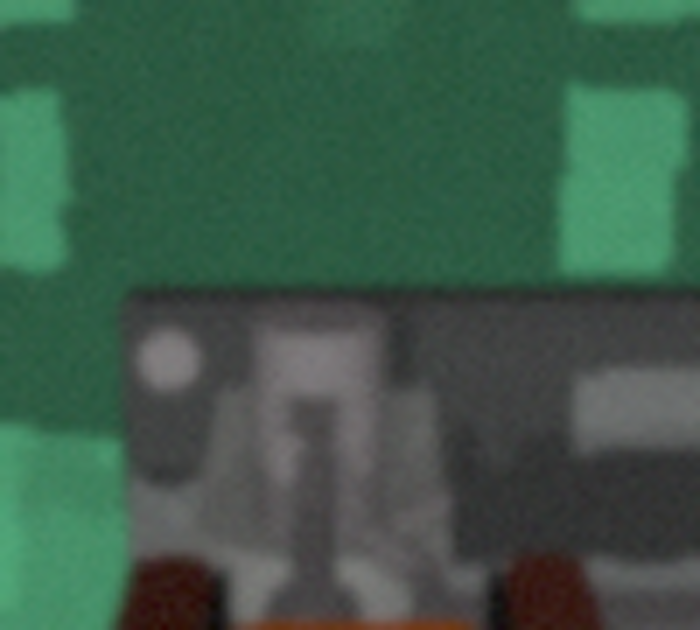

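View pics/s13.png

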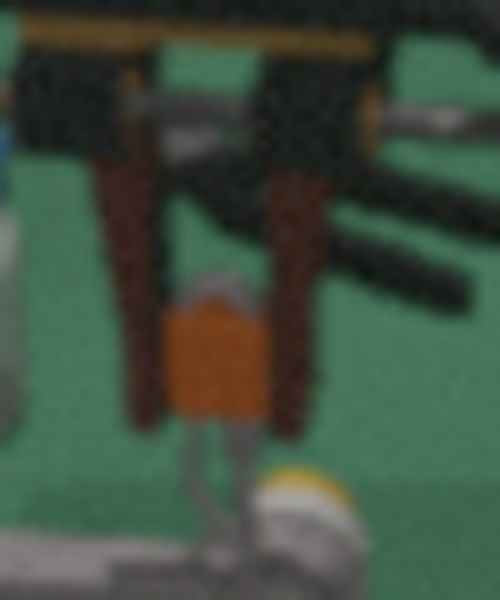

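```bash
python3 - <<'E'
from h import *
f=cv2.imread('pics/w13raw.png')[:,:,::-1][182:225,228:276]
g=f.astype(float);g=np.clip((g-30)*1.9,0,255).astype(np.uint8)
save(g,'w13e',None,14)
E
```

```text
(no output)
```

View pics/w13e.png

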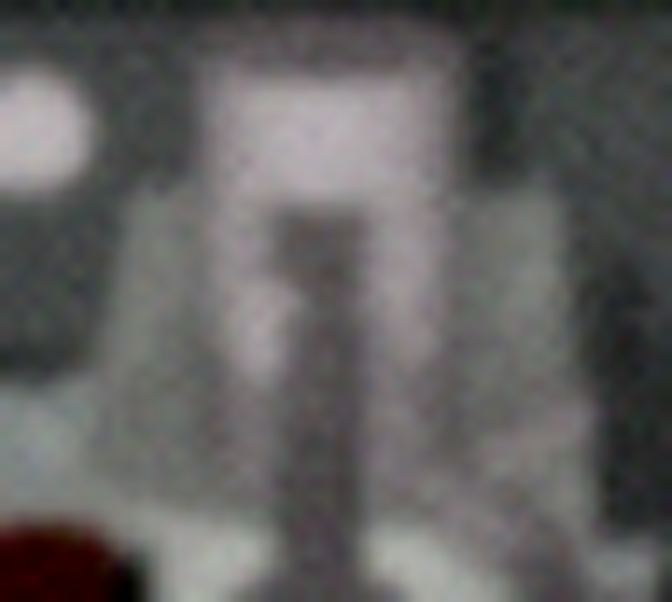

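Request:
send_rows(
  linear=[
    [-0.0006,0.0009,-0.003],
    [-0.0006,0.0009,-0.007],
    [-0.0006,0.0009,-0.007],
    [-0.0006,0.0009,-0.007],
  ],
  rotation=[
    [0,0,0],
    [0,0,0],
    [0,0,0],
    [0,0,0],
  ],
  jaw=[1,1,1,1],
)

```text
t: 14.38
tool_pos: [0.5024, -0.0536, 0.1476]
orientation: [-2.289, -2.151, 0.0]
contact_force: [0.0, 0.6, -0.9]
finger_gap: 0.271
```

```bash
python3 - <<'E'
from h import *
st=get_state();print(st['t'],st['tool_pos'],st['orientation'],st['contact_force'],st['ft_torque'])
fs=[grab_frame('wrist') for _ in range(6)]
f=np.mean(fs,0)
np.save('w14.npy',f)
g=np.clip((f[182:225,228:276]-30)*1.9,0,255).astype(np.uint8);save(g,'w14e',None,14)
s=np.mean([grab_frame('side') for _ in range(3)],0)[120:165,220:265]
save(np.clip(s*1.5,0,255).astype(np.uint8),'s14',None,13)
W=cam('wrist',st);R=Ro.from_rotvec(st['orientation']).as_matrix();t=st['tool_pos']
q=lambda p:((p-[228,182])*14).round(0)
print('tip pred',q(proj(W,[t+R@[0.0,-.004,.0605]])),'hole pred',q(proj(W,[[.4993,-.0535,.084]])))
E
```

```text
14.375 [ 0.50237047 -0.05360609  0.14758411] [-2.28908811e+00 -2.15145493e+00  1.98690527e-04] [ 0.00695332  0.61672932 -0.88092533] [-0.05236416 -0.09379376 -0.01779687]
tip pred [[314. 309.]] hole pred [[330. 294.]]
```

View pics/w14e.png

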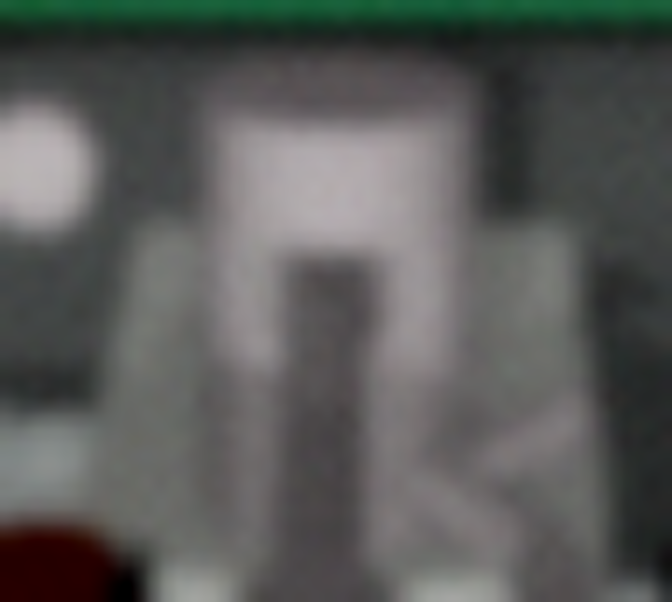

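View pics/s14.png

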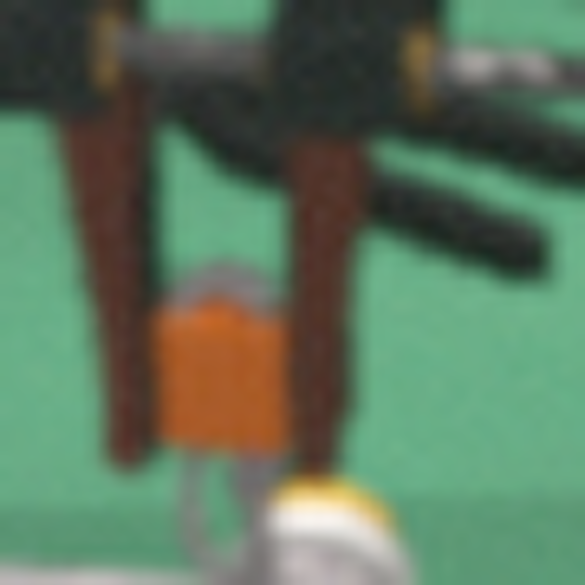

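Request:
send_rows(
  linear=[
    [0.0003,0,-0.0015],
    [0.0003,0,-0.003],
    [0.0003,0,-0.0045],
  ],
  rotation=[
    [0,0,0],
    [0,0,0],
    [0,0,0],
  ],
  jaw=[1,1,1],
)

```text
t: 15.2
tool_pos: [0.5026, -0.0536, 0.143]
orientation: [-2.289, -2.151, 0.0]
contact_force: [-0.2, 0.3, -1.0]
finger_gap: 0.271
```

Request:
send_rows(
  linear=[
    [0,0,-0.001],
    [0,0,-0.002],
  ],
  rotation=[
    [0,0,0],
    [0,0,0],
  ],
  jaw=[1,1],
)

```text
t: 15.45
tool_pos: [0.5027, -0.0536, 0.1411]
orientation: [-2.289, -2.151, 0.0]
contact_force: [0.5, -0.2, -0.4]
finger_gap: 0.273
```

Request:
send_rows(
  linear=[
    [0,0,-0.001],
    [0,0,-0.002],
  ],
  rotation=[
    [0,0,0],
    [0,0,0],
  ],
  jaw=[1,1],
)

```text
t: 15.7
tool_pos: [0.5027, -0.0536, 0.1391]
orientation: [2.289, 2.151, 0.0]
contact_force: [-0.1, 0.9, -0.3]
finger_gap: 0.274
```

```bash
python3 - <<'E'
from h import *
st=get_state();print(st['t'],st['tool_pos'],st['contact_force'],st['ft_torque'])
f=np.mean([grab_frame('wrist') for _ in range(5)],0)
g=np.clip((f[182:225,228:276]-30)*1.9,0,255).astype(np.uint8);save(g,'w15e',None,14)
E
```

```text
15.7 [ 0.5027325  -0.0536139   0.13914317] [-0.06573943  0.9425056  -0.34361817] [-0.04367127 -0.07340367 -0.05383133]
```

View pics/w15e.png

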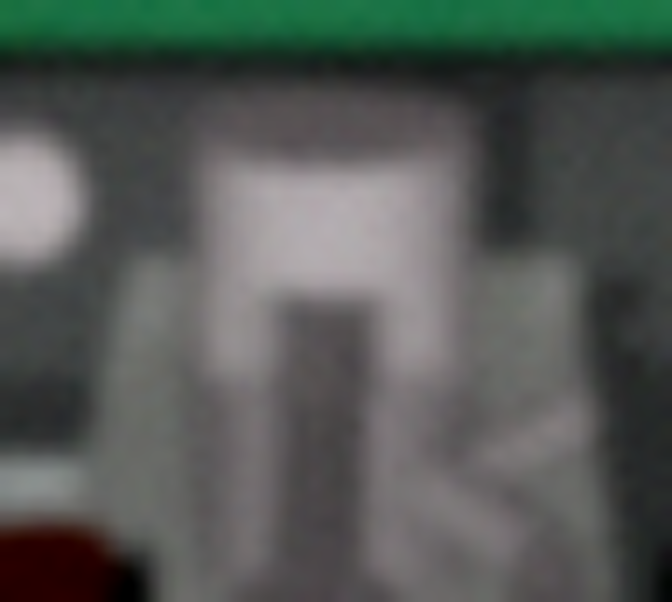

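Request:
send_rows(
  linear=[
    [0,0,-0.0015],
    [0,0,-0.003],
    [0,0,-0.0045],
    [0,0,-0.006],
  ],
  rotation=[
    [0,0,0],
    [0,0,0],
    [0,0,0],
    [0,0,0],
  ],
  jaw=[1,1,1,1],
)

```text
t: 16.45
tool_pos: [0.5027, -0.0536, 0.133]
orientation: [-2.289, -2.151, 0.0]
contact_force: [0.0, -0.2, 0.0]
finger_gap: 0.268
```

Request:
send_rows(
  linear=[
    [0,0,-0.002],
    [0,0,-0.004],
    [0,0,-0.006],
    [0,0,-0.008],
  ],
  rotation=[
    [0,0,0],
    [0,0,0],
    [0,0,0],
    [0,0,0],
  ],
  jaw=[1,1,1,1],
)

```text
t: 16.95
tool_pos: [0.5029, -0.0536, 0.1251]
orientation: [2.289, 2.151, 0.0]
contact_force: [1.2, -0.1, -0.6]
finger_gap: 0.27
```

```bash
python3 - <<'E'
from h import *
st=get_state();print(st['t'],st['tool_pos'],st['contact_force'],st['ft_torque'])
f=np.mean([grab_frame('wrist') for _ in range(3)],0)
g=np.clip((f[170:240,216:290]-20)*1.7,0,255).astype(np.uint8);save(g,'w16e',None,10)
s=np.mean([grab_frame('side') for _ in range(3)],0)[120:190,210:280]
save(np.clip(s*1.5,0,255).astype(np.uint8),'s16',None,8)
E
```

```text
16.95 [ 0.50286666 -0.05362361  0.12510935] [ 1.1873035  -0.10185805 -0.63595753] [-0.07659485 -0.22078746 -0.08549572]
```

View pics/w16e.png

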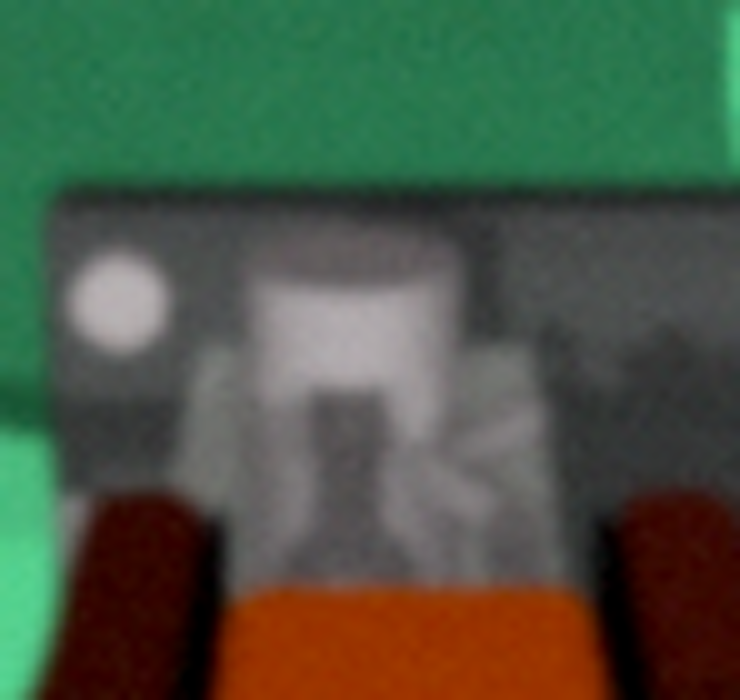

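View pics/s16.png

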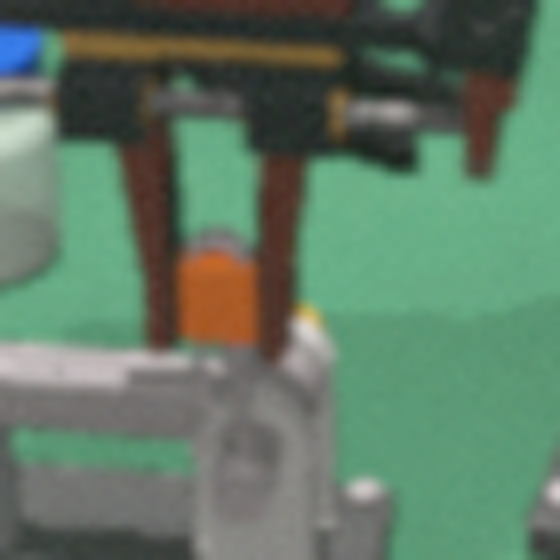

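Request:
send_rows(
  linear=[
    [0,0,-0.0015],
    [0,0,-0.003],
    [0,0,-0.0045],
  ],
  rotation=[
    [0,0,0],
    [0,0,0],
    [0,0,0],
  ],
  jaw=[1,1,1],
)

```text
t: 17.62
tool_pos: [0.5027, -0.0536, 0.1206]
orientation: [2.289, 2.151, 0.0]
contact_force: [0.5, -0.1, -0.3]
finger_gap: 0.271
```

Request:
send_rows(
  linear=[
    [0,0,-0.001],
    [0,0,-0.002],
    [0,0,-0.003],
  ],
  rotation=[
    [0,0,0],
    [0,0,0],
    [0,0,0],
  ],
  jaw=[1,1,1],
  newtons=50,
)

```text
t: 18.0
tool_pos: [0.5027, -0.0536, 0.1176]
orientation: [-2.289, -2.152, 0.0]
contact_force: [1.5, -0.0, -0.1]
finger_gap: 0.269
```

Request:
send_rows(
  linear=[
    [0,0,-0.001],
    [0,0,-0.002],
  ],
  rotation=[
    [0,0,0],
    [0,0,0],
  ],
  jaw=[1,1],
)

```text
t: 18.25
tool_pos: [0.5027, -0.0536, 0.1156]
orientation: [2.289, 2.151, 0.0]
contact_force: [0.7, 0.0, 0.8]
finger_gap: 0.268
```

Request:
send_rows(
  linear=[
    [0,0,-0.001],
    [0,0,-0.002],
  ],
  rotation=[
    [0,0,0],
    [0,0,0],
  ],
  jaw=[1,1],
)

```text
t: 18.5
tool_pos: [0.5032, -0.0537, 0.1139]
orientation: [2.289, 2.151, 0.001]
contact_force: [0.9, -0.3, 3.0]
finger_gap: 0.269
```

Bow contact has begun (3 N).

Request:
send_rows(
  linear=[
    [0,0,-0.001],
    [0,0,-0.002],
  ],
  rotation=[
    [0,0,0],
    [0,0,0],
  ],
  jaw=[1,1],
)

```text
t: 18.75
tool_pos: [0.5031, -0.0537, 0.1125]
orientation: [2.289, 2.151, 0.001]
contact_force: [-2.7, 0.0, 16.2]
finger_gap: 0.27
```

Request:
send_rows(
  linear=[
    [0,0,-0.0003],
    [0,0,-0.0006],
  ],
  rotation=[
    [0,0,0],
    [0,0,0],
  ],
  jaw=[1,1],
)

```text
t: 19.0
tool_pos: [0.5031, -0.0537, 0.112]
orientation: [2.289, 2.151, 0.001]
contact_force: [-1.9, 0.2, 14.2]
finger_gap: 0.269
```

```bash
python3 - <<'E'
from h import *
st=get_state();print(st['t'],st['tool_pos'],st['contact_force'],st['ft_torque'])
f=np.mean([grab_frame('wrist') for _ in range(3)],0)
g=np.clip((f[170:240,216:290]-20)*1.7,0,255).astype(np.uint8);save(g,'w17e',None,10)
s=np.mean([grab_frame('side') for _ in range(3)],0)[120:190,210:280]
save(np.clip(s*1.5,0,255).astype(np.uint8),'s17',None,8)
print(get_state()['contact_force'])
E
```

```text
19.0 [ 0.50312776 -0.0536998   0.11200286] [-1.91362073  0.20355125 14.16678877] [0.03368211 0.32918605 0.01677609]
[-0.79534479  0.44086161 12.9933139 ]
```

View pics/w17e.png

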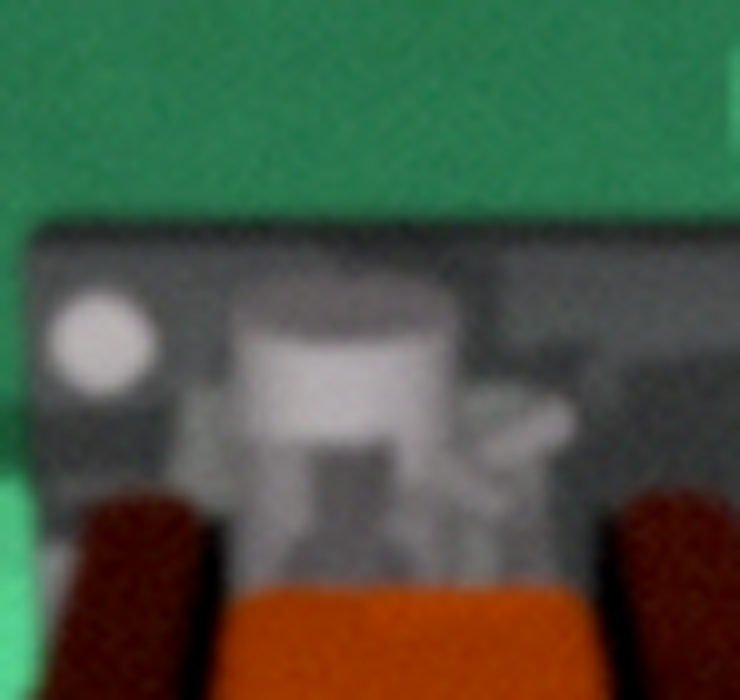

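View pics/s17.png

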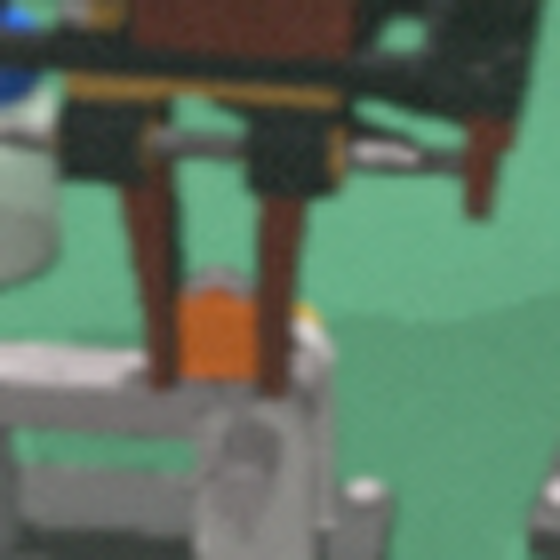

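Request:
send_rows(
  linear=[
    [0,0,-0.0005],
    [0,0,-0.001],
  ],
  rotation=[
    [0,0,0],
    [0,0,0],
  ],
  jaw=[1,1],
)

```text
t: 19.55
tool_pos: [0.5032, -0.0537, 0.1116]
orientation: [2.289, 2.151, 0.001]
contact_force: [-3.7, 0.1, 21.0]
finger_gap: 0.27
```

Request:
send_rows(
  linear=[
    [-0.0004,0,0],
    [-0.0004,0,0],
  ],
  rotation=[
    [0,0,0],
    [0,0,0],
  ],
  jaw=[1,1],
)

```text
t: 19.8
tool_pos: [0.5031, -0.0537, 0.1116]
orientation: [2.288, 2.151, 0.002]
contact_force: [-1.4, 0.3, 18.0]
finger_gap: 0.272
```

Request:
send_rows(
  linear=[
    [-0.0003,0,-0.0001],
    [-0.0003,0,-0.0003],
  ],
  rotation=[
    [0,0,0],
    [0,0,0],
  ],
  jaw=[1,1],
)

```text
t: 20.05
tool_pos: [0.5031, -0.0537, 0.1116]
orientation: [2.288, 2.15, 0.002]
contact_force: [-2.0, 0.4, 21.2]
finger_gap: 0.27
```

Request:
send_rows(
  linear=[
    [0,0,-0.0002],
    [0,0,-0.0003],
  ],
  rotation=[
    [0,0,0],
    [0,0,0],
  ],
  jaw=[1,1],
)

```text
t: 20.3
tool_pos: [0.5031, -0.0537, 0.1115]
orientation: [2.288, 2.15, 0.002]
contact_force: [-3.1, 0.7, 24.0]
finger_gap: 0.274
```

```bash
python3 - <<'E'
from h import *
st=get_state();print(st['t'],st['tool_pos'],st['contact_force'],st['ft_torque'])
f=np.mean([grab_frame('wrist') for _ in range(3)],0)
g=np.clip((f[170:240,216:290]-20)*1.7,0,255).astype(np.uint8);save(g,'w18e',None,10)
st=get_state();print(st['t'],st['tool_pos'],st['contact_force'],st['ft_torque'])
E
```

```text
20.3 [ 0.50313143 -0.0537412   0.11149358] [-3.06895001  0.7451477  24.04955967] [ 0.09841302  0.6182222  -0.06059305]
20.45 [ 0.50314683 -0.0537541   0.11152499] [-3.2857425   0.51791493 22.26818479] [0.14867457 0.65206625 0.00206628]
```

View pics/w18e.png

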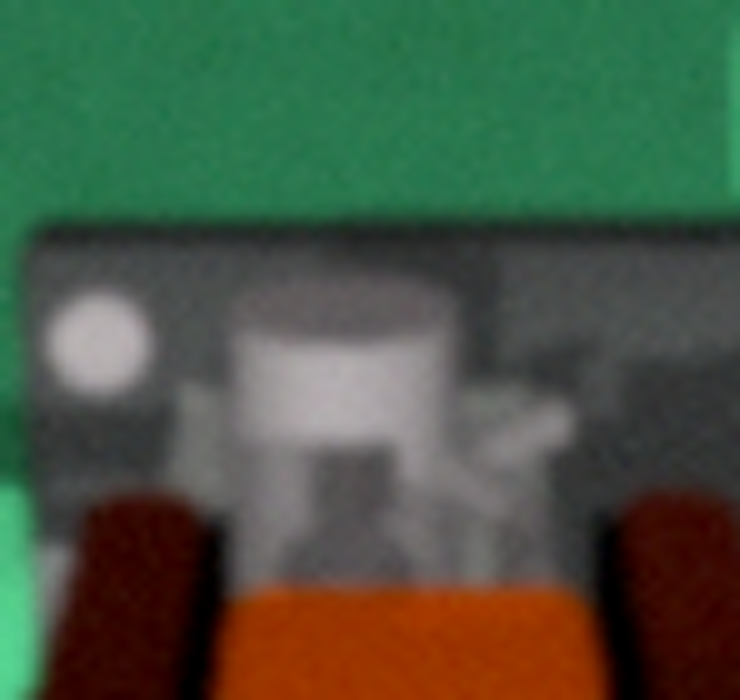

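Request:
send_rows(
  linear=[
    [0,0,0.001],
    [-0.0008,0,0.001],
    [-0.0008,0,0.001],
  ],
  rotation=[
    [0,0,0],
    [0,0,0],
    [0,0,0],
  ],
  jaw=[1,1,1],
)

```text
t: 20.82
tool_pos: [0.5028, -0.0537, 0.1118]
orientation: [2.287, 2.15, 0.004]
contact_force: [0.6, -0.2, 11.4]
finger_gap: 0.267
```

```bash
python3 - <<'E'
from h import *
st=get_state();print(st['t'],st['tool_pos'],st['orientation'],st['contact_force'],st['ft_torque'],st['joints'])
E
```

```text
20.825 [ 0.50280105 -0.05374136  0.11180434] [2.28735717 2.14966109 0.00364315] [ 0.57296859 -0.2451931  11.35886546] [ 0.06731979 -0.29145498 -0.00129541] [-1.30092565e-01  4.16831226e-01  1.96827751e+00  1.84605130e-04
  7.52975028e-01 -6.81800140e-02]
```

Request:
send_rows(
  linear=[
    [0,0,-0.0003],
    [0,0,-0.0006],
  ],
  rotation=[
    [0,0,0],
    [0,0,0],
  ],
  jaw=[1,1],
)

```text
t: 21.08
tool_pos: [0.5029, -0.0537, 0.1116]
orientation: [2.287, 2.15, 0.004]
contact_force: [-0.6, 0.1, 19.6]
finger_gap: 0.271
```

```bash
python3 - <<'E'
from h import *
st=get_state();W=cam('wrist',st);R=Ro.from_rotvec(st['orientation']).as_matrix();t=st['tool_pos']
q=lambda X:((proj(W,[t+R@np.array(X)])-[216,170])*10).round(0).tolist()
L=lambda x,z:[0.0,-.0033+x,-.0015-z]   # clip xz -> tool
for a in(0,.06,.12):
    # rotate about (12,-12)
    out=[]
    for x,z in((.012,-.012),(.012,-.022),(.0065,-.032),(.014,-.043)):
        dx,dz=x-.012,z+.012; out.append(q(L(.012+dx*np.cos(a)-dz*np.sin(a),-.012+dx*np.sin(a)+dz*np.cos(a))))
    print(a,out)
print('leg in pin mouth',q(L(0,-.0295)),'org',q(L(0,0)),'shoulder low',q(L(0,-.011)))
f=np.mean([grab_frame('wrist') for _ in range(5)],0)
g=np.clip((f[185:230,235:285]-35)*2.2,0,255).astype(np.uint8);save(g,'w19e',None,14)
for n in('side','top'):
    f=np.mean([grab_frame(n) for _ in range(4)],0)
    if n=='side': save(np.clip((f[130:180,215:265]-20)*1.5,0,255).astype(np.uint8),'s19',None,14)
    else: save(f.astype(np.uint8)[130:210,220:310],'t19',None,7)
print(get_state()['contact_force'])
E
```

```text
0 [[[511.0, 577.0]], [[506.0, 521.0]], [[430.0, 470.0]], [[522.0, 419.0]]]
0.06 [[[511.0, 577.0]], [[514.0, 521.0]], [[445.0, 468.0]], [[545.0, 419.0]]]
0.12 [[[511.0, 577.0]], [[523.0, 521.0]], [[461.0, 467.0]], [[568.0, 421.0]]]
leg in pin mouth [[344.0, 482.0]] org [[334.0, 653.0]] shoulder low [[338.0, 583.0]]
[-0.09057889  0.63774993 17.2124165 ]
```

View pics/w19e.png

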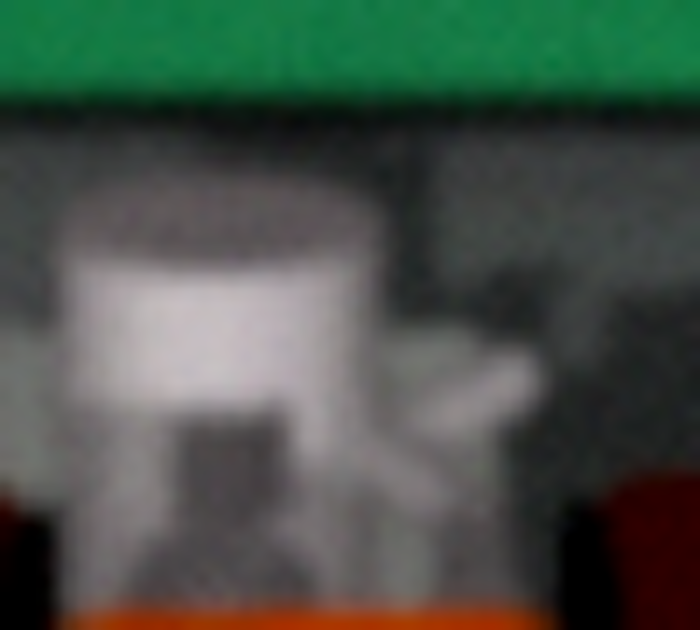

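View pics/s19.png

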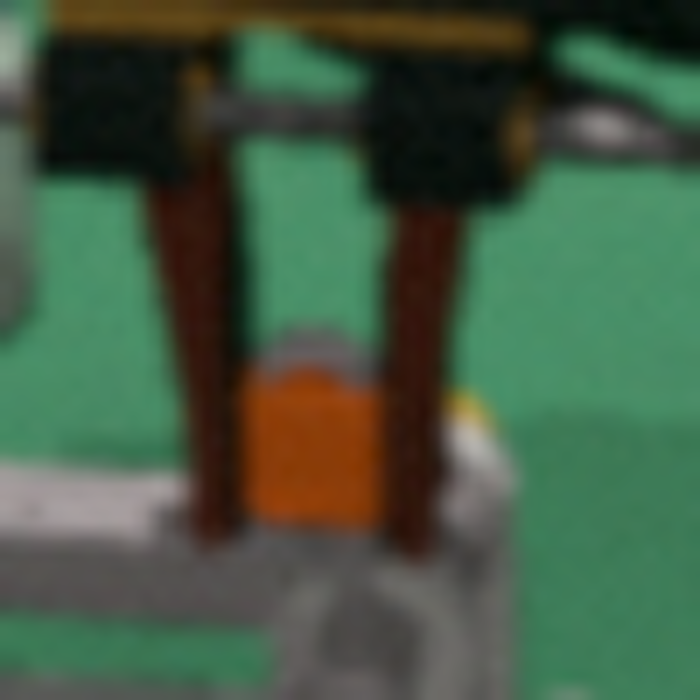

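View pics/t19.png

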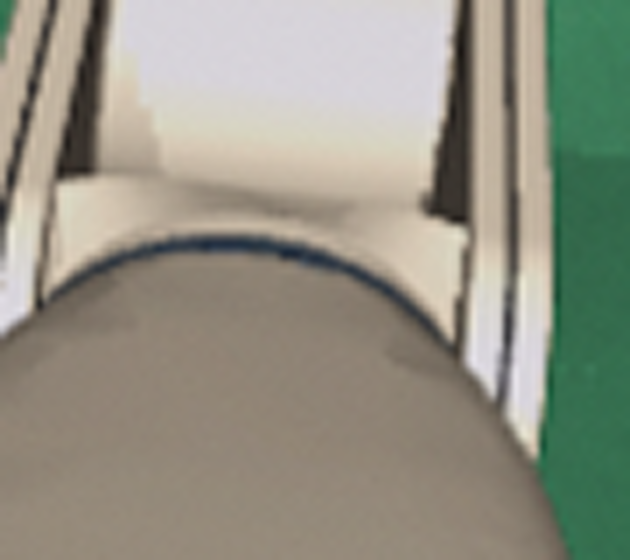

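Request:
send_rows(
  linear=[
    [0,0,0],
    [0,0,-0.0001],
    [0,0,-0.0002],
    [0,0,-0.0003],
  ],
  rotation=[
    [0,0,0.04],
    [0,0,-0.04],
    [0,0,0.04],
    [0,0,0],
  ],
  jaw=[1,1,1,1],
)

```text
t: 22.22
tool_pos: [0.5029, -0.0539, 0.1109]
orientation: [2.287, 2.15, 0.004]
contact_force: [1.1, -0.2, 12.0]
finger_gap: 0.271
```

Yaw dither breaks the stiction: the clip moved down 0.7 mm and the force fell to 12 N. I'll keep going the same way.

Request:
send_rows(
  linear=[
    [0,0,-0.0003],
    [0,0,-0.0006],
    [0,0,-0.0009],
    [0,0,-0.0011],
  ],
  rotation=[
    [0,0,0.04],
    [0,0,-0.04],
    [0,0,0.04],
    [0,0,0],
  ],
  jaw=[1,1,1,1],
)

```text
t: 22.72
tool_pos: [0.5029, -0.0538, 0.1092]
orientation: [2.287, 2.15, 0.004]
contact_force: [4.1, 0.2, 4.5]
finger_gap: 0.27
```

Request:
send_rows(
  linear=[
    [0,0,-0.0005],
    [0,0,-0.001],
    [0,0,-0.0015],
    [0,0,-0.002],
  ],
  rotation=[
    [0,0,0.03],
    [0,0,-0.03],
    [0,0,0.03],
    [0,0,0],
  ],
  jaw=[1,1,1,1],
)

```text
t: 23.22
tool_pos: [0.5028, -0.0538, 0.1071]
orientation: [2.287, 2.151, 0.003]
contact_force: [5.5, 0.2, 5.8]
finger_gap: 0.268
```

Request:
send_rows(
  linear=[
    [0.0004,0,-0.0005],
    [0.0004,0,-0.001],
    [0.0004,0,-0.0015],
    [0.0004,0,-0.002],
  ],
  rotation=[
    [0,0,0.03],
    [0,0,-0.03],
    [0,0,0.03],
    [0,0,0],
  ],
  jaw=[1,1,1,1],
)

```text
t: 23.72
tool_pos: [0.5028, -0.0538, 0.105]
orientation: [2.288, 2.15, 0.002]
contact_force: [4.2, -0.8, 5.3]
finger_gap: 0.273
```

Request:
send_rows(
  linear=[
    [0.0002,0,-0.0005],
    [0.0002,0,-0.001],
    [0.0002,0,-0.0015],
    [0.0002,0,-0.002],
  ],
  rotation=[
    [0,0,0.03],
    [0,0,-0.03],
    [0,0,0.03],
    [0,0,0],
  ],
  jaw=[1,1,1,1],
)

```text
t: 24.22
tool_pos: [0.5027, -0.0537, 0.1026]
orientation: [2.287, 2.152, 0.002]
contact_force: [6.0, -1.0, 3.2]
finger_gap: 0.268
```

Request:
send_rows(
  linear=[
    [0.0003,0,-0.0007],
    [0.0003,0,-0.0014],
    [0.0003,0,-0.002],
    [0.0003,0,-0.0026],
  ],
  rotation=[
    [0,0,0.02],
    [0,0,-0.02],
    [0,0,0.02],
    [0,0,0],
  ],
  jaw=[1,1,1,1],
)

```text
t: 24.72
tool_pos: [0.5026, -0.0536, 0.0999]
orientation: [2.287, 2.153, 0.001]
contact_force: [4.4, -1.0, 2.8]
finger_gap: 0.27
```

Request:
send_rows(
  linear=[
    [0.0002,0,-0.0007],
    [0.0002,0,-0.0014],
    [0.0002,0,-0.002],
  ],
  rotation=[
    [0,0,0.02],
    [0,0,-0.02],
    [0,0,0],
  ],
  jaw=[1,1,1],
)

```text
t: 25.1
tool_pos: [0.5025, -0.0536, 0.0978]
orientation: [2.286, 2.155, 0.0]
contact_force: [4.5, 0.4, 2.5]
finger_gap: 0.272
```

Request:
send_rows(
  linear=[
    [0.0002,0,-0.0006],
    [0.0002,0,-0.0012],
    [0.0002,0,-0.0018],
  ],
  rotation=[
    [0,0,0.02],
    [0,0,-0.02],
    [0,0,0],
  ],
  jaw=[1,1,1],
)

```text
t: 25.48
tool_pos: [0.5024, -0.0536, 0.096]
orientation: [-2.286, -2.155, 0.0]
contact_force: [4.0, -0.1, 2.6]
finger_gap: 0.269
```

Request:
send_rows(
  linear=[
    [0.0002,0,-0.0006],
    [0.0002,0,-0.0012],
  ],
  rotation=[
    [0,0,0],
    [0,0,0],
  ],
  jaw=[1,1],
)

```text
t: 25.72
tool_pos: [0.5023, -0.0536, 0.0947]
orientation: [-2.288, -2.152, 0.001]
contact_force: [2.8, 0.1, 1.5]
finger_gap: 0.268
```

```bash
python3 - <<'E'
from h import *
f=np.mean([grab_frame('wrist') for _ in range(3)],0)
save(np.clip((f[180:240,216:296]-20)*1.7,0,255).astype(np.uint8),'w20',None,9)
f=np.mean([grab_frame('side') for _ in range(3)],0)
save(np.clip((f[130:200,210:280]-10)*1.5,0,255).astype(np.uint8),'s20',None,8)
E
```

```text
(no output)
```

View pics/w20.png

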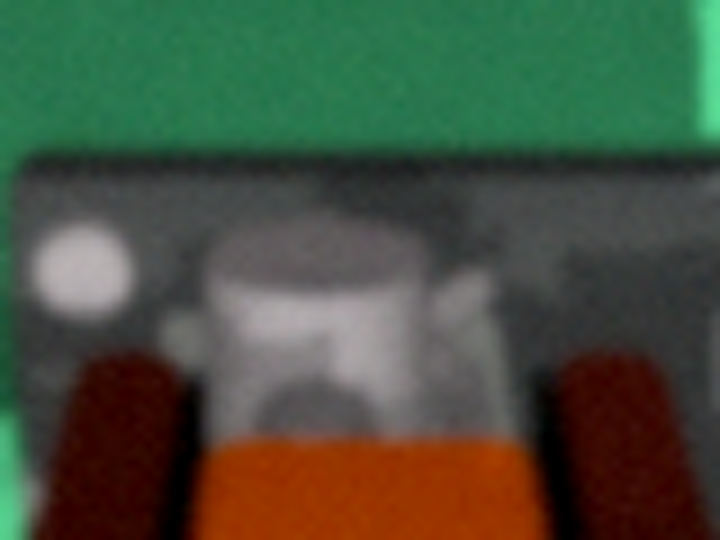

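View pics/s20.png

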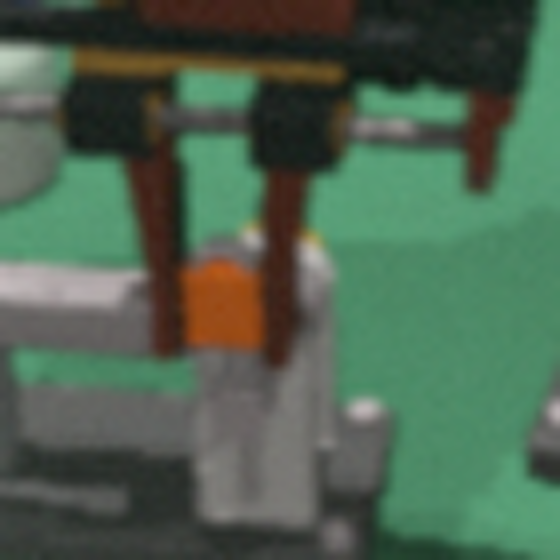

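Nearly seated, and the bow is back close under the pin. I'll go on down until the shoulder touches.

Request:
send_rows(
  linear=[
    [0,0,-0.0005],
    [0,0,-0.001],
  ],
  rotation=[
    [0,0,0.02],
    [0,0,0],
  ],
  jaw=[1,1],
)

```text
t: 26.28
tool_pos: [0.5021, -0.0536, 0.0937]
orientation: [-2.289, -2.15, 0.001]
contact_force: [1.6, 0.1, 0.4]
finger_gap: 0.269
```

Request:
send_rows(
  linear=[
    [0,0,-0.0005],
    [0,0,-0.001],
  ],
  rotation=[
    [0,0,0],
    [0,0,0],
  ],
  jaw=[1,1],
)

```text
t: 26.52
tool_pos: [0.5022, -0.0536, 0.0932]
orientation: [-2.289, -2.151, 0.001]
contact_force: [-1.7, -0.1, 11.2]
finger_gap: 0.271
```

Request:
send_rows(
  linear=[
    [0,0,-0.0002],
    [0,0,-0.0003],
    [0,0,-0.0003],
  ],
  rotation=[
    [0,0,0.02],
    [0,0,-0.02],
    [0,0,0],
  ],
  jaw=[1,1,1],
)

```text
t: 26.9
tool_pos: [0.5023, -0.0536, 0.0932]
orientation: [-2.289, -2.151, 0.001]
contact_force: [-0.7, 0.4, 10.3]
finger_gap: 0.266
```

Request:
send_rows(
  linear=[
    [0,0,0.0008],
    [0,0,0.0008],
    [0,0,0.0008],
    [0,0,0.0008],
    [0,0,0.0008],
    [0,0,0.0008],
  ],
  rotation=[
    [0,0,0],
    [0,0,0],
    [0,0,0],
    [0,0,0],
    [0,0,0],
    [0,0,0],
  ],
  jaw=[1,0.7,0.6,0.5,0.45,0.45],
)

```text
t: 27.65
tool_pos: [0.5026, -0.0536, 0.0933]
orientation: [-2.289, -2.151, 0.0]
contact_force: [-0.1, 0.2, -0.6]
finger_gap: 0.549
```

```bash
python3 - <<'E'
from h import *
f=grab_frame('wrist');save(f,'w21',None,1.5)
f=np.mean([grab_frame('side') for _ in range(3)],0)
save(np.clip((f[130:200,210:280]-10)*1.5,0,255).astype(np.uint8),'s21',None,8)
E
```

```text
(no output)
```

View pics/w21.png

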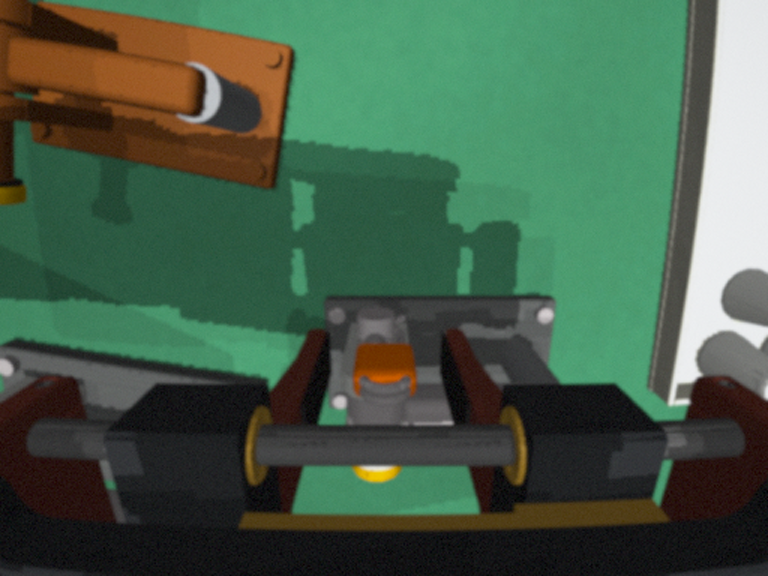

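View pics/s21.png

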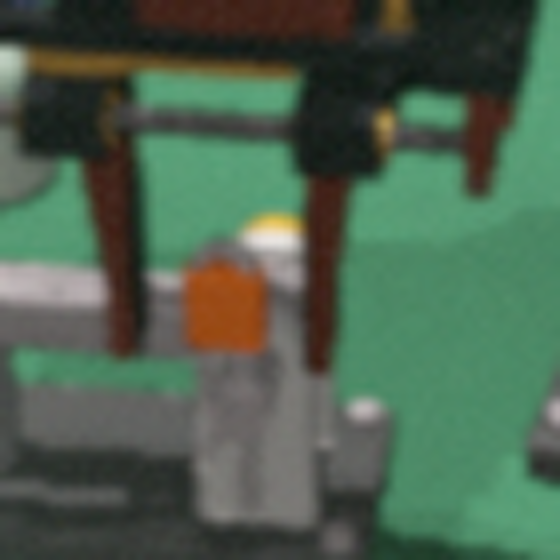

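Request:
send_rows(
  linear=[
    [0,0,0],
    [0,0,0.015],
    [0,0,0.04],
    [0,0,0.08],
    [0,-0.03,0.12],
    [0,-0.07,0.13],
    [0,-0.1,0.13],
    [0,-0.1,0.13],
    [0,-0.1,0.13],
  ],
  rotation=[
    [0,0,0],
    [0,0,0],
    [0,0,0],
    [0,0,0],
    [0,0,0],
    [0,0,0],
    [0,0,0],
    [0,0,0],
    [0,0,0],
  ],
  jaw=[0.35,0.35,0.35,0.35,0.35,0.35,0.35,0.35,0.35],
)

```text
t: 28.98
tool_pos: [0.5024, -0.153, 0.2237]
orientation: [-2.289, -2.151, -0.0]
contact_force: [1.3, 0.2, -0.9]
finger_gap: 0.659
```

```bash
python3 - <<'E'
from h import *
st=get_state();print(st['t'],st['tool_pos'])
f=np.mean([grab_frame('wrist') for _ in range(4)],0)
save(np.clip(f[90:230,190:370]*1.4,0,255).astype(np.uint8),'w22',None,4.2)
f=np.mean([grab_frame('side') for _ in range(4)],0)
save(np.clip((f[135:215,190:270]-10)*1.5,0,255).astype(np.uint8),'s22',None,7)
W=cam('wrist',st)
np.set_printoptions(suppress=True)
for n,X in dict(org=(.4993,-.0535,.095),headtop=(.5033,-.0537,.123),pinhead=(.4945,-.1315,.089)).items(): print(n,((proj(W,[X])-[190,90])*4.2).round())
E
```

```text
28.975 [ 0.50242223 -0.15303615  0.22365373]
org [[236.   0.]]
headtop [[250. -10.]]
pinhead [[240. 313.]]
```

View pics/w22.png

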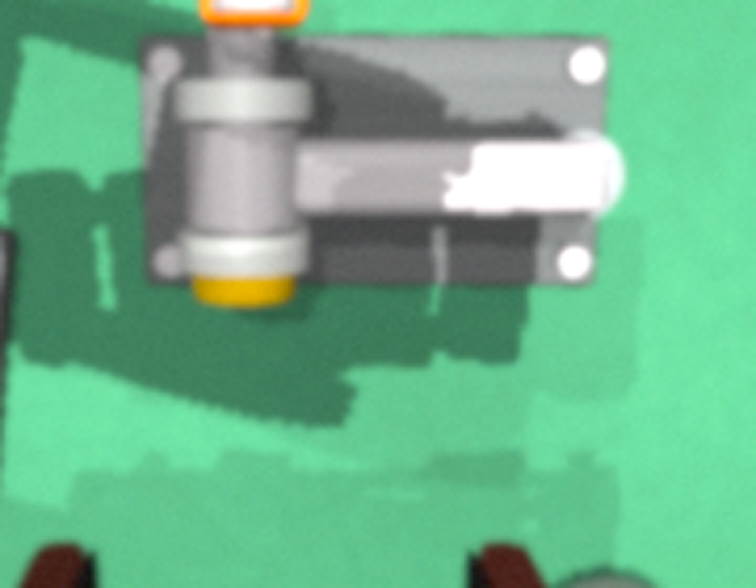

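View pics/s22.png

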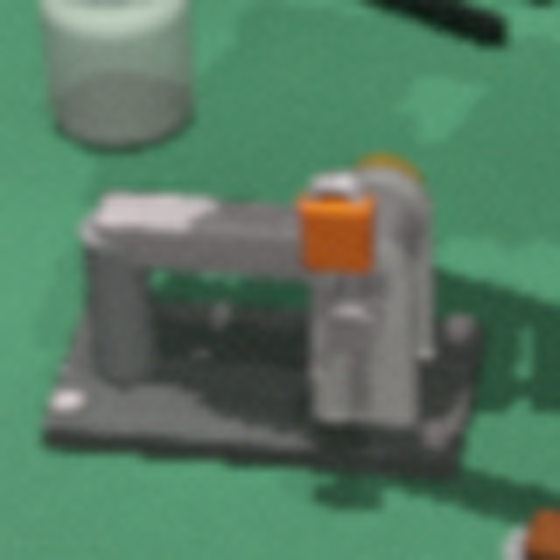

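```bash
python3 - <<'E'
from h import *
S=cam('side');f=grab_frame('side')
print(blobs(f,(3,150,100),(17,255,255),40))
for z in(.107,.109,.112,.115): print(z,proj(S,[(.5015,-.048,z)]))
s11=cv2.imread('pics/s11raw.png')[:,:,::-1].copy();print('ref',[b for b in blobs(s11,(3,150,100),(17,255,255),40) if b[0][0]<235],proj(S,[(.5103,.2354,.185+.0155)]))
st=get_state();print(st['t'])
E
```

```text
[([237.9, 167.9], [233, 163, 10, 11, 89]), ([283.5, 214.1], [266, 209, 36, 11, 167]), ([308.4, 219.5], [303, 214, 10, 11, 72]), ([284.4, 227.9], [273, 224, 24, 9, 89]), ([278.9, 245.0], [255, 230, 58, 28, 384]), ([317.1, 247.5], [312, 238, 11, 21, 92])]
0.107 [[237.26038443 169.55460492]]
0.109 [[237.23627878 168.86054814]]
0.112 [[237.2000258  167.81662443]]
0.115 [[237.16365896 166.76928043]]
ref [([215.5, 220.7], [210, 214, 12, 14, 132])] [[215.0244559  221.55697336]]
29.425
```

```bash
python3 -c "
from rig import *
print(finish_job())"
```

```text
the job is handed in; nothing more can be done
None
```

The pin is home, and the R-clip is through its cross hole with the shoulder on the pin and the gripper clear. I handed the job in at about 29 s; no verdict is reported.

- **Pin:** I chose the small grey bracket and pushed its yellow head until it stopped, at 12 N. The last close view still shows the head flush against the cheek.
- **Clip entry:** I took the clip from the rack's middle slot, gripped across x, and lined it up over the hole using the wrist camera. The leg went in without any noticeable force.
- **Springing the bow over:** It stuck at up to 24 N measured, above the 5–15 N expected but under the 30 N limit. Backing off slightly and making small yaw wiggles freed it at about 12 N. After that it took 3–6 N until the shoulder stopped hard at about 11 N.
- **Last checks:** In the side view the clip's head sits at about z = 0.109 m, which matches being seated 20 mm above the pin's axis. The clip did not shift when I let go.
- **Not confirmed:** I could not see the bow clearly below the pin in the final pictures. That it sprang back rests on the force dropping to about zero just before the shoulder touched. The cameras disagreed by about 2 mm on the hole's position, so I used the clip-to-hole offset in the wrist view. I did not re-check the dowels, jar or pliers, but the arm came nowhere near them.

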